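# Run a batch of culture dishes through the plate imager

### The arm

A 6-joint arm with a two-finger parallel gripper is mounted at the origin on the work surface. World frame = base frame: x ahead of the robot, y to its left, z up, the work surface at z = 0. Lengths are in m, angles in degrees, forces in N, time in s.
With the tool pointing down it reaches from about 0.25 to 0.725 m from the base axis. Payload 4 kg.
Tool frame: the origin (TCP) lies on the centre line of the jaws, within the pads' length; the fingertips stand tcp_to_tips ahead of it and the grasp point (between the pads) lies 11 mm behind it (tcp_to_tips is the distance from the TCP to the fingertips, in m); z points along the fingers, y is the line along which they close (so a half turn about z gives the same grasp; the last joint's range is limited). The gripper opens to 85 mm and grips with 20 to 120 N. Pads are 22 mm wide; open, the fingers measure 114 mm over their backs; the gripper's body (76 mm by 85 mm) begins 54 mm behind the grasp point. The pads swing forward as they close: fully open they stand 13 mm farther back than shut.
Start: joints at [73.396, 13.785, 0.286, 76.501, 0, 90], TCP at [0.143, 0.479, 0.239] pointing down, gripper open.
Joint ranges: [-155.79, 155.79], [-60.16, 107.12], [-62.33, 73.08], [-114, 123.19], [-81.49, 82.49], [-180, 180]. Speed limits (degrees/s): [159.86, 159.86, 180, 180, 180, 180].

### API

Orientations are given as a 3x3 rotation matrix whose columns are the frame's x, y, z axes.
In Python, from plant import sense, read_camera, close_job, tcp_to_tips gives the robot as it stands.
- The arm moves only by the shell command python3 -m pendant 'ROWS' [OPENING] [FORCE]. ROWS is JSON, a list of rows, each an object of numbers: "x", "y", "z": the shift along the world's x, y, z normalised to -1 to 1, where 1 is 100 mm; "wx", "wy", "wz": the turn, a rotation vector about the world's x, y, z normalised to -1 to 1, where 1 is 90 degrees. A call has 1 to 5 rows; each row is the pose to reach, as a shift and turn from the pose commanded when the call began; what a row does not reach only later rows make up. A row lasts 1/10 s, in which the tool goes at most 50 mm and 8.59 degrees, less where a joint would pass 70% of its speed; a pose out of reach is approached as far as the arm can. A call with a number of a shift or a turn outside -1 to 1 is refused whole. A call with a gripper value outside its range is refused whole. OPENING is the opening, from 0 (shut) to 1 (fully open), set as the call begins (- or left out, the last holds). The fingers move at their own pace and stop on an object; FORCE is the grip in N (left out, the last holds). Time passes only in rows, so rows that repeat a pose let the fingers close. It gives the time, the measured TCP pose, the force, the opening and the grip force at its end, in the units of the state.
- sense(): the state, without advancing time (a new reading comes with each control period).
- read_camera(name): name is "scene" or "side" or "wrist"; returns a dict with "pixels" (400x640x3 uint8, blue, green, red), "z_map" (400x640 float32, m along the optical axis (not along the pixel's ray), 0 where there is no reading), "K" (3x3 intrinsics, pixels), "distortion" ([k1, k2, p1, p2, k3] as OpenCV has them; the pictures are not rectified), "extrinsics" (4x4, takes a point from world to camera coordinates); the wrist camera has in their place "T_tool_cam" (4x4, takes a point from camera to tool coordinates, whose origin is the TCP and whose axes are the flange's). Camera axes: x right, y down, z forward; pixel columns grow to the right and rows downward; lengths in m; the calibration is good to about 2 mm. A picture is of the moment at which its call begins: read the wrist's pose just before it.
- close_job(): hands the job in; it is judged then, once.
The state is a dict: "t": time; "joint_pos": joint angles; "joint_velocities": joint speeds; "joint_torque": joint torques, N m; "eef_pos": TCP position; "tcp_rot": TCP orientation; "ft_force": force on the tool from outside, world axes, zero at the start; "moment": the same for the moment, N m; "finger_gap": finger opening in m; "grasp_force": force on a finger pad.
Only numpy, scipy, OpenCV 4.12 (cv2) and the standard library are available. Lean on these libraries where they do the work, as an engineer would, in place of code of your own. Each camera call takes 0.05 s, during which the arm holds its last target. There are 200 camera calls.

### The job

Get the plate imager's rail ready: put everything that was left lying on the rail onto the green mat, and lay every small culture dish flat in the carrier, one to a bay, while the carrier waits at the green load station. Then move the carrier on to the yellow imaging station until it clicks in, slide the lamp dimmer to the orange mark, leave it there for two seconds, slide it fully back to off (the red dot), and only then move the carrier on to the blue unload station so that it clicks in. Leave the other things on the bench where they are, and if something slips or gets knocked, put it right.

Things in the scene. Friction and masses are not known exactly. Their poses are not given: they have to be found in the camera images.
- rail: Imager rail: an aluminium deck 150 mm (its x) by 480 mm (its y) by 14 mm high, fixed to the bench; its place and yaw vary. Origin: centre of its underside; x points away from the robot. Things left on it stand on its flat top, 14 mm above the bench, in the carrier's way.
- green_stripe (a point): Green stripe on the near part of the deck, 24 x 14 mm: the load station, where the carrier starts.
- yellow_stripe (a point): Yellow stripe (14 mm wide) on the near part of the deck: the imaging station. When the carrier is in a station its red handle stands over that station's stripe. The green stripe (load) lies 120 mm towards rail +y of it.
- blue_stripe (a point): Blue stripe on the deck: the unload station, 120 mm beyond the yellow one towards the rail's -y.
- camera_post (a point): Top of a thin post with a camera head, 147 mm tall, fixed just beyond the far edge of the deck at its middle, 110 mm from the rail's centre line (the head 34 x 36 mm, nearest part 85 mm from the centre line). Keep clear of it.
- carrier (a joint): Travel of the carrier along the rail, in m: 0 load (the start), 0.12 imaging, 0.24 unload; it grows towards the rail's -y. End stops at -0.004 and 0.244. Friction 0.8 N; at each station a spring ball detent pulls it to the exact place from about 4 mm and takes about 5 N to leave; elsewhere it stays where it is left.
- carrier_mid (a point): Centre of the top of the carrier's plate, 26 mm above the bench: a grey plate 76 mm (rail x) by 220 mm (rail y), 8 mm thick, its underside 18 mm above the bench. On it three bays in a row along rail y, each 68 mm square, between white ribs 4 mm high and 4 mm thick, open above.
- carrier_handle (a point): Centre of the top of the carrier's red handle, 86 mm above the bench: an upright block 26 mm (rail x) by 16 mm (rail y), 60 mm tall above the carrier's plate, on a bracket on the robot's side: 62 mm towards rail -x and 36 mm towards rail +y from the carrier's centre. Moves with the carrier; axes as the rail's.
- bay0 (a point): Centre of the floor of the carrier's bay at its rail +y end, 26 mm above the bench; moves with the carrier. A dish may go in any bay.
- bay1 (a point): Centre of the floor of the carrier's middle bay, 72 mm from the others.
- bay2 (a point): Centre of the floor of the carrier's bay at its rail -y end.
- dimmer (a joint): Position of the lamp dimmer's grip along its track, in m: 0 = off (the end with the red dot) to 0.12 = full (the end with the yellow bar), growing along +y of the track. Friction 1.5 N; it stays where it is left.
- dimmer_base: White dimmer track, 40 mm (its x) by 170 mm (its y) by 14 mm high, fixed to the bench, place and yaw vary (it may be on the left or the right side). Origin: centre of its underside; the grip's centre is on its x = 0 line, at y = joint value - 0.060.
- dimmer_top (a point): Centre of the top of the dimmer's black grip, 54 mm above the bench. The grip is 28 mm along the track's x, 20 mm along the track and 40 mm tall.
- mark: Orange pointer block, 18 x 8 (along the track) x 10 mm, fixed on the bench beside the dimmer track, on its -x side, 31 mm from the track's centre line; the grip's centre must come level with it along the track. Origin: centre of its underside; its y axis runs along the track.
- mat: Thin green mat, 180 mm (its x) by 200 mm (its y), 4 mm thick, fixed to the bench; place and yaw vary (left or right side). Origin: centre of its underside.
- dish0: Small lidded culture dish, amber with a pale lid, a disc 60 mm in diameter and 20 mm high, about 35 g. Origin: centre of its underside, z up. Lies on the bench between robot and rail at the start; may be absent.
- dish1: Small lidded culture dish, amber with a pale lid, a disc 60 mm in diameter and 20 mm high, about 35 g. Origin: centre of its underside, z up. Lies on the bench between robot and rail at the start; may be absent.
- dish2: Small lidded culture dish, amber with a pale lid, a disc 60 mm in diameter and 20 mm high, about 35 g. Origin: centre of its underside, z up. Lies on the bench between robot and rail at the start; may be absent.
- bottle: Square sample bottle with pale yellow contents, 48 x 48 mm and 48 mm high, with a round white cap 32 mm in diameter that reaches 66 mm. Origin: centre of its underside, z up. Starts on the rail; may be absent.
- tipbox: Pipette-tip box, blue with a pale lid, 58 x 58 mm and 50 mm high (the lid part 56 mm wide). Origin: centre of its underside, z up. Starts on the rail; may be absent.
- timer: White lab timer lying flat, 44 mm (its x) by 60 mm (its y) and 24 mm high, with three red keys. Origin: centre of its underside, z up. Starts on the rail; may be absent.
- big_dishes: Bystander: stack of large dishes, 90 mm in diameter, 73 mm high, beside the left end of the rail. Origin: centre of its underside.
- reagent: Bystander: round bottle with a blue cap, 60 mm in diameter, 120 mm high, beside the right end of the rail. Origin: centre of its underside.

How it is judged:
By the outcome, as a careful person would: the job done as asked, in the order asked, and still so for the second after the job is handed in, with the robot touching nothing.
Of bottle, tipbox, timer only 2 to 3 are there at a start; the rules pass over those that are not, and their reading is None.
Of dish0, dish1, dish2 only 2 to 3 are there at a start; the rules pass over those that are not, and their reading is None.
At some moment in a run one of bottle, tipbox, timer may be knocked a few centimetres aside while the robot is not near it.
Once in a run the grip may slacken for a moment while it holds something.
It also fails if it takes over 208 s, if anything falls off the work surface, if the arm or the gripper's body presses on something with over 40 N, if the wrist force passes 120 N, or if a joint passes its speed limit or range.

## Working session

There is one attempt and no reset: what is moved stays moved. The work goes in short steps, Python scripts to look and compute and a shell command to move; the robot and the scene stay as the last step left them, time stands still between calls to the robot, and variables do not carry over. Pictures are saved under pics/ and viewed, at most 14 in all, crops included, and the job is handed in when it is done.

```bash
ls; mkdir -p pics; python3 - <<'E'
from plant import *
import cv2
print(tcp_to_tips, sense())
for n in ("scene","side"):
    r=read_camera(n); cv2.imwrite(f"pics/{n}0.png",r["pixels"]); print(n,r["K"],r["distortion"],r["extrinsics"])
E
```

```text
pics
0.008 {'t': 0.0, 'joint_pos': array([ 7.33980227e+01,  1.38299161e+01,  2.12291637e-01,  7.65003641e+01,
       -2.22080463e-03,  8.99992643e+01]), 'joint_velocities': array([ 0.02103512,  0.04420682, -0.04698331,  0.05635661,  0.06880242,
        0.02097779]), 'joint_torque': array([-1.14598611e-04, -3.72316039e+01,  2.52409315e+01,  1.68459018e-02,
        1.85429785e-04,  1.95534852e-05]), 'eef_pos': array([0.14269508, 0.47856072, 0.23842335]), 'tcp_rot': array([[-9.58316405e-01,  2.85708528e-01, -5.51238235e-04],
       [ 2.85709057e-01,  9.58314351e-01, -1.98451668e-03],
       [-3.87338293e-05, -2.05928865e-03, -9.99997879e-01]]), 'ft_force': array([0.68054416, 0.35499979, 0.24632851]), 'moment': array([0.00541645, 0.04475815, 0.04524638]), 'grasp_force': 0.0, 'finger_gap': 0.0851578585673682}
scene [[454.68069395   0.         320.99873082]
 [  0.         454.68069395 204.08399123]
 [  0.           0.           1.        ]] [-0.070126  0.        0.        0.        0.      ] [[ 0.67472333  0.73794139  0.01381752 -0.39167244]
 [ 0.61031765 -0.54730975 -0.57268176 -0.25883935]
 [-0.41504311  0.39483482 -0.81966132  1.42275163]
 [ 0.          0.          0.          1.        ]]
side [[381.95753293   0.         312.22471212]
 [  0.         381.95753293 208.27527585]
 [  0.           0.           1.        ]] [0.03024729 0.         0.         0.         0.        ] [[-0.99541807 -0.09559546 -0.00208942  0.55099215]
 [-0.0722405   0.76618378 -0.63854814  0.11040024]
 [ 0.06264318 -0.63547142 -0.76957905  1.18338866]
 [ 0.          0.          0.          1.        ]]
```

View pics/scene0.png

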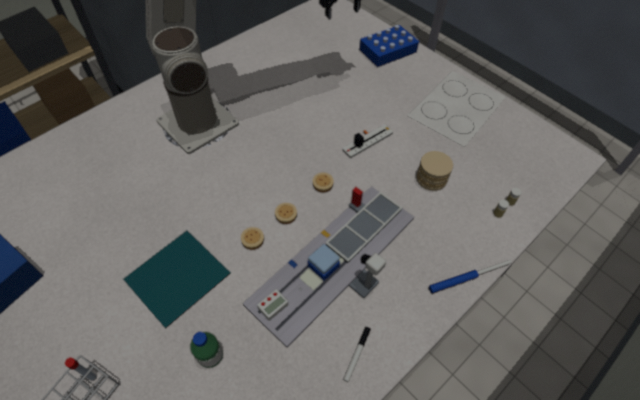

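View pics/side0.png

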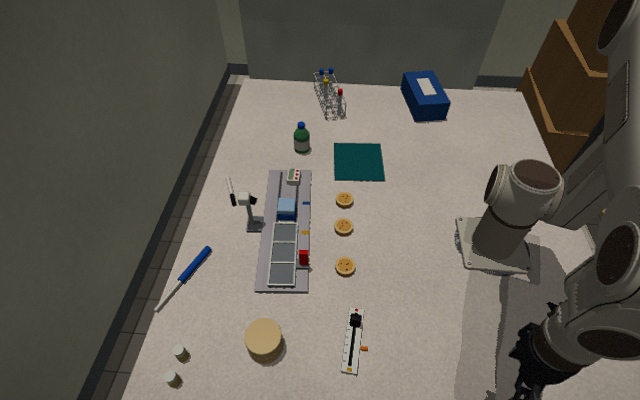

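The scene picture shows the carrier at (365,225) with its red handle at (357,196), and the tip box (323,261) and timer (272,304) on the rail. The dishes are at (323,181), (286,212) and (252,237), the mat is at (177,278), and the dimmer is at (368,140). The side view agrees. Next I'll enlarge both.

```bash
cat > h.py <<'E'
import numpy as np, cv2
from plant import *
def rays(r,uv):
    return cv2.undistortPoints(np.array(uv,float).reshape(-1,1,2),r["K"],np.array(r["distortion"])).reshape(-1,2)
def ext(r,s=None):  # camera->world
    if "extrinsics" in r: return np.linalg.inv(r["extrinsics"])
    T=np.eye(4);T[:3,:3]=s["tcp_rot"];T[:3,3]=s["eef_pos"];return T@r["T_tool_cam"]
def atz(r,uv,z,s=None):  # intersect with plane z
    E=ext(r,s);n=rays(r,uv);d=np.c_[n,np.ones(len(n))]@E[:3,:3].T;o=E[:3,3]
    return o+d*((z-o[2])/d[:,2])[:,None]
def dep(r,uv,s=None):
    E=ext(r,s);n=rays(r,uv);z=np.array([r["z_map"][int(round(v)),int(round(u))] for u,v in uv])
    return (np.c_[n,np.ones(len(n))]*z[:,None])@E[:3,:3].T+E[:3,3]
def cloud(r,s=None):
    v,u=np.mgrid[0:400,0:640];uv=np.c_[u.ravel(),v.ravel()].astype(float)
    E=ext(r,s);n=rays(r,uv);z=r["z_map"].ravel()
    P=(np.c_[n,np.ones(len(n))]*z[:,None])@E[:3,:3].T+E[:3,3]
    P[z<=0]=np.nan
    return P.reshape(400,640,3)
def crop(r,name,x0,y0,x1,y1):
    k=min(800/(x1-x0),600/(y1-y0))
    cv2.imwrite(name,cv2.resize(r["pixels"][y0:y1,x0:x1],None,fx=k,fy=k,interpolation=cv2.INTER_CUBIC));print(name,"scale",k)
E
python3 - <<'E'
from h import *
r=read_camera("scene");crop(r,"pics/sceneC.png",230,110,430,350)
P=cloud(r)
for z in [(420,150),(400,100)]: print(P[z[1],z[0]])
print(dep(r,[(323,255),(310,283),(268,303),(323,179),(286,210),(252,235),(177,278),(357,190),(358,140),(436,158),(205,340)]))
r=read_camera("side");crop(r,"pics/sideC.png",220,130,400,390)
print(dep(r,[(286,203),(293,175),(344,197),(343,224),(344,264),(359,161),(303,251),(355,318)]))
E
```

```text
pics/sceneC.png scale 2.5
[0.54791063 0.43444572 0.00161704]
[ 3.58952907e-01  5.56380506e-01 -5.06699381e-04]
[[ 0.6393925  -0.04855144  0.06321534]
 [ 0.6570569  -0.10626199  0.0176503 ]
 [ 0.63676153 -0.21750818  0.0367891 ]
 [ 0.44492054  0.1311923   0.01954504]
 [ 0.45602413 -0.01310506  0.01897464]
 [ 0.45970429 -0.12936208  0.02336705]
 [ 0.42333423 -0.33750362  0.00348878]
 [ 0.56442966  0.1396767   0.07981748]
 [ 0.42376362  0.28820766  0.04965921]
 [ 0.62927396  0.38630117  0.07267017]
 [ 0.64539696 -0.37895615  0.11880094]]
pics/sideC.png scale 2.3076923076923075
[[ 6.41738632e-01 -5.24149253e-02  6.35235051e-02]
 [ 6.40375367e-01 -2.06061395e-01  3.43251121e-02]
 [ 4.59211574e-01 -1.33952893e-01  1.94784007e-02]
 [ 4.57484102e-01 -2.01662087e-02  1.89277565e-02]
 [ 4.48166912e-01  1.27273432e-01  2.03961318e-02]
 [ 4.10924212e-01 -3.34673239e-01  1.51378055e-04]
 [ 5.66276167e-01  1.35209803e-01  8.40006579e-02]
 [ 4.14977371e-01  3.04978714e-01  5.54381350e-02]]
```

View pics/sceneC.png

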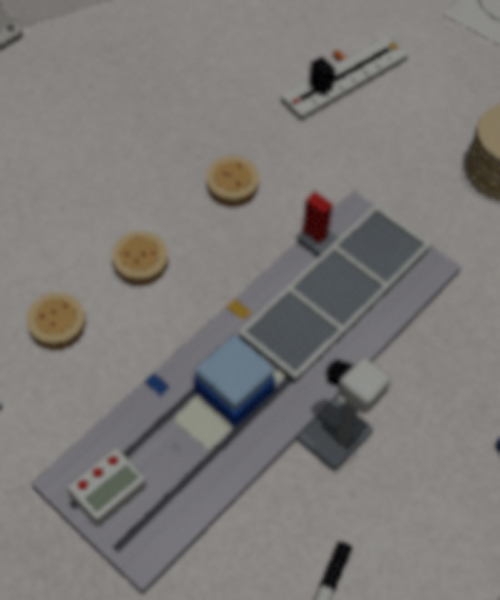

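View pics/sideC.png

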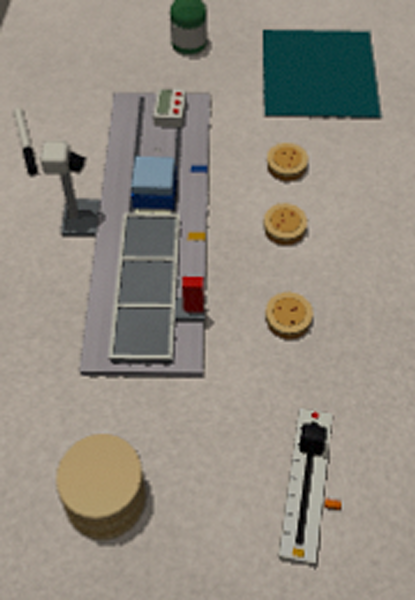

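The pale patch on the deck is painted, so it isn't an object. Two things are on the rail, the tip box and the timer, and there are three dishes. I'll measure everything from both views.

```bash
python3 - <<'E'
from h import *
np.set_printoptions(precision=4,suppress=True)
S=read_camera("scene");D=read_camera("side")
def s(p): return [(230+u/2.5,110+v/2.5) for u,v in p]
def d(p): return [(220+u/2.3077,130+v/2.3077) for u,v in p]
print("deck S",atz(S,s([(36,485),(143,590),(459,267),(357,193)]),.014)[:,:2].tolist())
print("deck D",atz(D,d([(211,93),(113,93),(82,374),(204,374)]),.014)[:,:2].tolist())
print("dim S",atz(S,s([(300,117),(282,98),(390,40),(407,57)]),.014)[:,:2].tolist())
print("dim D",atz(D,d([(332,411),(300,409),(280,558),(316,563)]),.014)[:,:2].tolist())
print("mark",atz(S,s([(338,55)]),.01),atz(D,d([(333,504)]),.01))
print("grip",atz(S,s([(320,68)]),.054),atz(D,d([(314,430)]),.054))
print("stripes gyb S",atz(S,s([(239,310),(157,384)]),.014),"D",atz(D,d([(197,237),(199,169)]),.014))
for n,r in (("S",S),("D",D)):
    P=cloud(r)
    def blob(nm,c,R,z0,z1):
        m=(np.hypot(P[...,0]-c[0],P[...,1]-c[1])<R)&(P[...,2]>z0)&(P[...,2]<z1)
        q=P[m]; 
        if len(q)<5: print(n,nm,len(q));return
        print(n,nm,len(q),"z",np.median(q[:,2]),cv2.minAreaRect((q[:,:2]*1000).astype(np.float32)))
    blob("tip",(.64,-.05),.06,.055,.08);blob("timer",(.64,-.213),.05,.03,.05)
    for c in ((.447,.129),(.457,-.016),(.46,-.132)): blob("dish",c,.045,.014,.03)
    blob("handle",(.565,.137),.03,.074,.1);blob("dim",(.42,.295),.03,.045,.07)
    blob("big",(.63,.386),.07,.066,.08);blob("reag",(.645,-.38),.05,.11,.13)
    m=(P[...,2]<.02)&(r["pixels"][...,2]<40)&(r["pixels"][...,1]>1.5*r["pixels"][...,2].astype(int))&(np.hypot(P[...,0]-.42,P[...,1]+.33)<.2)
    print("mat",cv2.minAreaRect((P[m][:,:2]*1000).astype(np.float32)))
E
```

```text
deck S [[0.5929720661885907, -0.25593030836239195], [0.7367292652764312, -0.2454612664191629], [0.6975494916887255, 0.22816481305792963], [0.555723982824561, 0.21815503848691825]]
deck D [[0.5808964203690655, -0.255558569231465], [0.7326368703070998, -0.24123503421132408], [0.6892457817348612, 0.23691651518417506], [0.5427625729614332, 0.22317791382641633]]
dim S [[0.433726269221832, 0.24897266789207734], [0.39833431711771705, 0.25386538347782345], [0.4183149277668452, 0.4209538137937085], [0.45193473374062587, 0.41527990487129257]]
dim D [[0.38879617813631645, 0.25609769495688656], [0.4261194259292249, 0.2572125698533342], [0.4418297636365559, 0.42580522609510213], [0.4041864399510747, 0.4271101346644611]]
mark [[0.3909 0.3571 0.01  ]] [[0.3865 0.3627 0.01  ]]
grip [[0.4186 0.2929 0.054 ]] [[0.4123 0.2996 0.054 ]]
stripes gyb S [[ 0.5794  0.0169  0.014 ]
 [ 0.5879 -0.1019  0.014 ]] D [[ 0.573   0.0213  0.014 ]
 [ 0.5831 -0.0994  0.014 ]]
S tip 474 z 0.06282351182154666 ((644.2957153320312, -52.75859451293945), (54.89122009277344, 54.33882522583008), 2.6481451988220215)
S timer 499 z
[... 1788 characters left out ...]
56), (57.37443923950195, 58.216896057128906), 0.3326621353626251)
D handle 61 z 0.08413673497372864 ((564.5892944335938, 138.8487548828125), (25.210800170898438, 16.314739227294922), 5.028430938720703)
D dim 86 z 0.052421267026545704 ((412.7343444824219, 301.02386474609375), (19.106571197509766, 27.45989227294922), 83.43230438232422)
D big 1091 z 0.07115528658196191 ((638.3424072265625, 376.6774597167969), (90.07660675048828, 88.4842758178711), 37.1064453125)
D reag 39 z 0.1161995801043535 ((630.6697998046875, -383.1489562988281), (21.64525032043457, 30.448711395263672), 6.356295585632324)
mat ((470.0401611328125, -331.1400146484375), (285.5718078613281, 202.38760375976562), 4.3339524269104)
```

Scene and side agree to about 3 mm once averaged. The rail yaw is about 4.5° and the tip box is at about (0.642,-0.051). I'll move over the box with the closing axis along rail x.

```bash
for i in 1 2 3 4 5; do python3 -m pendant '[{"x":0.28,"y":-0.29,"wz":-0.043},{"x":0.55,"y":-0.59,"wz":-0.085},{"x":0.83,"y":-0.88,"wz":-0.128}]' 1 >/dev/null; done; python3 -m pendant '[{"x":0.28,"y":-0.29,"wz":-0.043},{"x":0.55,"y":-0.59,"wz":-0.085},{"x":0.83,"y":-0.88,"wz":-0.128},{"x":0.83,"y":-0.88,"wz":-0.128},{"x":0.83,"y":-0.88,"wz":-0.128}]'
python3 - <<'E'
from h import *
s=sense();print(s)
r=read_camera("wrist");cv2.imwrite("pics/w1.png",r["pixels"]);print(r["T_tool_cam"],r["K"])
E
```

```text
{'t': 0.3, 'joint_pos': array([ 7.33948142e+01,  1.38034562e+01,  2.61617755e-01,  7.65004896e+01,
       -1.80148875e-03,  9.00030543e+01]), 'joint_velocities': array([-0.02358431, -0.106782  ,  0.21334983, -0.01831296,  0.07757055,
        0.07841973]), 'joint_torque': array([-6.05125661e-04, -3.71849084e+01,  2.52249938e+01,  9.12442367e-03,
       -5.05697210e-05, -7.10483874e-06]), 'eef_pos': array([0.14283821, 0.47895037, 0.23898274]), 'tcp_rot': array([[-9.58281484e-01,  2.85826110e-01, -1.80989404e-04],
       [ 2.85826166e-01,  9.58281216e-01, -7.16939503e-04],
       [-3.14812836e-05, -7.38761358e-04, -9.99999727e-01]]), 'ft_force': array([ 0.28279023, -0.04145375, -0.54746448]), 'moment': array([0.02026662, 0.0131684 , 0.05119754]), 'grasp_force': 0.0, 'finger_gap': 0.08551229008331745}
[[ 1.22322010e-03 -9.58376609e-01 -2.85504430e-01  7.27103603e-02]
 [ 9.99999153e-01  1.29895395e-03 -7.58937945e-05 -1.08735123e-04]
 [ 4.43591944e-04 -2.85504095e-01  9.58377386e-01 -1.34046126e-01]
 [ 0.00000000e+00  0.00000000e+00  0.00000000e+00  1.00000000e+00]] [[331.94991051   0.         319.73365947]
 [  0.         331.94991051 199.83688705]
 [  0.           0.           1.        ]]invalid input
invalid input
invalid input
invalid input
invalid input
invalid input
```

View pics/w1.png

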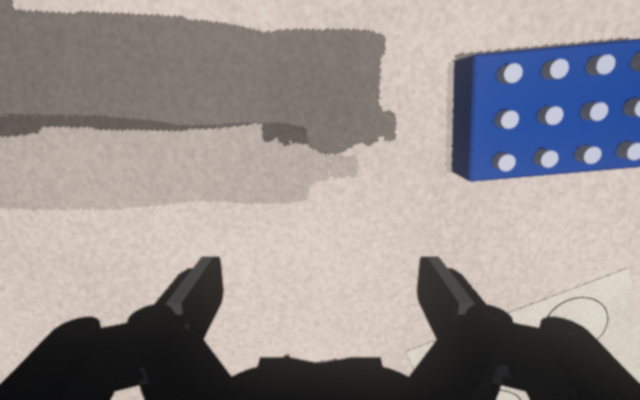

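The arm didn't move. The wrist picture shows the fingers at (215,265) and (430,265) and a blue box out of the way. The rows probably need all six keys.

```bash
python3 -m pendant '[{"x":0.28,"y":-0.29,"z":0,"wx":0,"wy":0,"wz":-0.043},{"x":0.55,"y":-0.59,"z":0,"wx":0,"wy":0,"wz":-0.085},{"x":0.83,"y":-0.88,"z":0,"wx":0,"wy":0,"wz":-0.128}]' 1
python3 -m pendant '[{"x":0.28,"y":-0.29},{"x":0.55,"y":-0.59}]' 1 20
```

```text
t: 0.65
eef_pos: [0.2263, 0.3902, 0.2392]
tcp_rot: [[-0.881, 0.472, 0.0], [0.472, 0.881, -0.0], [-0.0, -0.0, -1.0]]
ft_force: [1.3, 1.0, -0.5]
finger_gap: 0.0856
grasp_force: 0.0invalid input
```

```bash

python3 -m pendant '[{"x":0.4,"y":-0.44,"z":0,"wx":0,"wy":0,"wz":-0.064},{"x":0.83,"y":-0.88,"z":0,"wx":0,"wy":0,"wz":-0.128},{"x":0.83,"y":-0.88,"z":0,"wx":0,"wy":0,"wz":-0.128}]' >/dev/null
python3 -m pendant '[{"x":0.4,"y":-0.44,"z":0,"wx":0,"wy":0,"wz":-0.064},{"x":0.83,"y":-0.88,"z":0,"wx":0,"wy":0,"wz":-0.128},{"x":0.83,"y":-0.88,"z":0,"wx":0,"wy":0,"wz":-0.128}]' >/dev/null
python3 -m pendant '[{"x":0.4,"y":-0.44,"z":0,"wx":0,"wy":0,"wz":-0.064},{"x":0.83,"y":-0.88,"z":0,"wx":0,"wy":0,"wz":-0.128},{"x":0.83,"y":-0.88,"z":0,"wx":0,"wy":0,"wz":-0.128}]' >/dev/null
python3 -m pendant '[{"x":0.4,"y":-0.44,"z":0,"wx":0,"wy":0,"wz":-0.064},{"x":0.83,"y":-0.88,"z":0,"wx":0,"wy":0,"wz":-0.128},{"x":0.83,"y":-0.88,"z":0,"wx":0,"wy":0,"wz":-0.128}]' >/dev/null
python3 -m pendant '[{"x":0.4,"y":-0.44,"z":0,"wx":0,"wy":0,"wz":-0.064},{"x":0.83,"y":-0.88,"z":0,"wx":0,"wy":0,"wz":-0.128},{"x":0.83,"y":-0.88,"z":0,"wx":0,"wy":0,"wz":-0.128},{"x":0.83,"y":-0.88,"z":0,"wx":0,"wy":0,"wz":-0.128}]'
python3 - <<'E'
from h import *
s=sense();print(s["joint_pos"])
r=read_camera("wrist");cv2.imwrite("pics/w2.png",r["pixels"])
P=cloud(r,s)
for nm,c,z0,z1 in (("tip",(.64,-.05),.055,.08),("timer",(.64,-.21),.03,.05)):
    m=(np.hypot(P[...,0]-c[0],P[...,1]-c[1])<.06)&(P[...,2]>z0)&(P[...,2]<z1);q=P[m]
    if len(q)>5: print(nm,len(q),np.median(q[:,2]),cv2.minAreaRect((q[:,:2]*1000).astype(np.float32)))
E
```

```text
t: 2.25
eef_pos: [0.6424, -0.0518, 0.2377]
tcp_rot: [[-0.071, 0.997, -0.001], [0.997, 0.071, -0.0], [-0.0, -0.001, -1.0]]
ft_force: [-0.2, -0.4, -1.2]
finger_gap: 0.0855
grasp_force: 0.0
[-4.59412368e+00  3.10273642e+01  2.56412054e+01  8.46498591e+01
 -2.89979228e-02  8.13529707e+01]
tip 3319 0.06320686914637152 ((641.3892211914062, -51.07893371582031), (56.053165435791016, 56.02922058105469), 2.7544329166412354)
timer 1741 0.0374812353108081 ((639.966796875, -209.6863555908203), (43.98283767700195, 60.88750457763672), 0.43789613246917725)
```

View pics/w2.png

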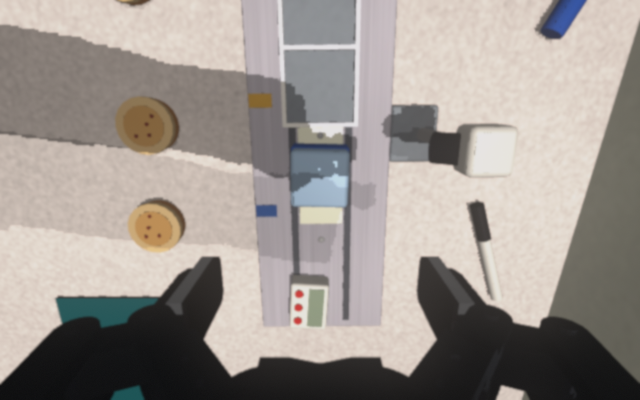

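The wrist camera agrees to 1 mm. It shows the tip box at (320,175), timer (310,305), yellow stripe (260,100) and blue stripe (267,211). Next: descend, grip and lift.

```bash

python3 -m pendant '[{"x":0,"y":0,"z":-0.4,"wx":0,"wy":0,"wz":-0.015},{"x":-0.01,"y":0.01,"z":-0.8,"wx":0,"wy":0,"wz":-0.015},{"x":-0.01,"y":0.01,"z":-1,"wx":0,"wy":0,"wz":-0.015}]' 1 40 >/dev/null
python3 -m pendant '[{"x":0,"y":0,"z":-0.3,"wx":0,"wy":0,"wz":0},{"x":0,"y":0,"z":-0.6,"wx":0,"wy":0,"wz":0},{"x":0,"y":0,"z":-0.9,"wx":0,"wy":0,"wz":0},{"x":0,"y":0,"z":-1,"wx":0,"wy":0,"wz":0},{"x":0,"y":0,"z":-1,"wx":0,"wy":0,"wz":0}]' 
python3 -m pendant '[{"x":0,"y":0,"z":0,"wx":0,"wy":0,"wz":0},{"x":0,"y":0,"z":0,"wx":0,"wy":0,"wz":0},{"x":0,"y":0,"z":0,"wx":0,"wy":0,"wz":0},{"x":0,"y":0,"z":0,"wx":0,"wy":0,"wz":0},{"x":0,"y":0,"z":0,"wx":0,"wy":0,"wz":0}]' 0.5 40
python3 -m pendant '[{"x":0,"y":0,"z":0.1,"wx":0,"wy":0,"wz":0},{"x":0,"y":0,"z":0.3,"wx":0,"wy":0,"wz":0},{"x":0,"y":0,"z":0.6,"wx":0,"wy":0,"wz":0},{"x":0,"y":0,"z":0.9,"wx":0,"wy":0,"wz":0},{"x":0,"y":0,"z":0.9,"wx":0,"wy":0,"wz":0}]'
```

```text
t: 3.1
eef_pos: [0.6379, -0.0468, 0.0378]
tcp_rot: [[-0.052, 0.999, -0.004], [0.999, 0.052, 0.0], [0.001, -0.004, -1.0]]
ft_force: [-0.1, 0.9, -0.6]
finger_gap: 0.0855
grasp_force: 0.0
t: 3.6
eef_pos: [0.6418, -0.0478, 0.0421]
tcp_rot: [[-0.051, 0.999, 0.005], [0.999, 0.051, 0.0], [-0.0, 0.005, -1.0]]
ft_force: [0.6, 1.2, 7.3]
finger_gap: 0.0563
grasp_force: 43.4
t: 4.1
eef_pos: [0.6431, -0.0482, 0.1353]
tcp_rot: [[-0.051, 0.999, 0.01], [0.999, 0.051, -0.001], [-0.001, 0.01, -1.0]]
ft_force: [0.5, -1.0, -1.3]
finger_gap: 0.0565
grasp_force: 42.9
```

```bash

python3 -m pendant '[{"x":-0.2,"y":-0.2,"z":0,"wx":0,"wy":0,"wz":0},{"x":-0.5,"y":-0.5,"z":0,"wx":0,"wy":0,"wz":0},{"x":-0.76,"y":-0.79,"z":0,"wx":0,"wy":0,"wz":0}]' >/dev/null
python3 -m pendant '[{"x":-0.25,"y":-0.26,"z":0,"wx":0,"wy":0,"wz":0},{"x":-0.5,"y":-0.53,"z":0,"wx":0,"wy":0,"wz":0},{"x":-0.76,"y":-0.79,"z":0,"wx":0,"wy":0,"wz":0}]' >/dev/null
python3 -m pendant '[{"x":-0.25,"y":-0.26,"z":0,"wx":0,"wy":0,"wz":0},{"x":-0.5,"y":-0.53,"z":0,"wx":0,"wy":0,"wz":0},{"x":-0.76,"y":-0.79,"z":0,"wx":0,"wy":0,"wz":0},{"x":-0.76,"y":-0.79,"z":0,"wx":0,"wy":0,"wz":0},{"x":-0.76,"y":-0.79,"z":0,"wx":0,"wy":0,"wz":0}]'
```

```text
t: 5.2
eef_pos: [0.4111, -0.2852, 0.1291]
tcp_rot: [[-0.049, 0.999, -0.0], [0.999, 0.049, 0.001], [0.001, -0.0, -1.0]]
ft_force: [-0.1, 0.2, -0.4]
finger_gap: 0.0563
grasp_force: 43.0
```

```bash

python3 -m pendant '[{"x":0,"y":0,"z":-0.3,"wx":0,"wy":0,"wz":0},{"x":0,"y":0,"z":-0.6,"wx":0,"wy":0,"wz":0},{"x":0,"y":0,"z":-0.85,"wx":0,"wy":0,"wz":0},{"x":0,"y":0,"z":-0.96,"wx":0,"wy":0,"wz":0},{"x":0,"y":0,"z":-0.96,"wx":0,"wy":0,"wz":0}]' 
python3 -m pendant '[{"x":0,"y":0,"z":0,"wx":0,"wy":0,"wz":0},{"x":0,"y":0,"z":0,"wx":0,"wy":0,"wz":0}]' 
python3 -m pendant '[{"x":0,"y":0,"z":0,"wx":0,"wy":0,"wz":0},{"x":0,"y":0,"z":0,"wx":0,"wy":0,"wz":0},{"x":0,"y":0,"z":0,"wx":0,"wy":0,"wz":0},{"x":0,"y":0,"z":0,"wx":0,"wy":0,"wz":0}]' 1
python3 -m pendant '[{"x":0,"y":0,"z":0.1,"wx":0,"wy":0,"wz":0},{"x":0,"y":0,"z":0.5,"wx":0,"wy":0,"wz":0},{"x":0,"y":0,"z":1,"wx":0,"wy":0,"wz":0}]'  >/dev/null
python3 -m pendant '[{"x":0.4,"y":0.1,"z":0.1,"wx":0,"wy":0,"wz":0},{"x":0.8,"y":0.2,"z":0.2,"wx":0,"wy":0,"wz":0},{"x":1,"y":0.3,"z":0.2,"wx":0,"wy":0,"wz":0}]' >/dev/null
python3 -m pendant '[{"x":0.4,"y":0.15,"z":0,"wx":0,"wy":0,"wz":0},{"x":0.8,"y":0.4,"z":0,"wx":0,"wy":0,"wz":0},{"x":1,"y":0.45,"z":0,"wx":0,"wy":0,"wz":0},{"x":1,"y":0.45,"z":0,"wx":0,"wy":0,"wz":0}]'
python3 - <<'E'
from h import *
s=sense()
r=read_camera("wrist");cv2.imwrite("pics/w3.png",r["pixels"])
P=cloud(r,s)
for nm,c,z0,z1 in (("timer",(.64,-.21),.03,.05),):
    m=(np.hypot(P[...,0]-c[0],P[...,1]-c[1])<.06)&(P[...,2]>z0)&(P[...,2]<z1);q=P[m]
    if len(q)>5: print(nm,len(q),np.median(q[:,2]),cv2.minAreaRect((q[:,:2]*1000).astype(np.float32)))
for n in("scene","side"):
    P=cloud(read_camera(n));m=(np.hypot(P[...,0]-.415,P[...,1]+.335)<.1)&(P[...,2]>.045)&(P[...,2]<.065);q=P[m]
    if len(q)>5: print("tip",len(q),np.median(q[:,2]),cv2.minAreaRect((q[:,:2]*1000).astype(np.float32)))
E
```

```text
t: 5.7
eef_pos: [0.4121, -0.2836, 0.0326]
tcp_rot: [[-0.053, 0.999, -0.001], [0.999, 0.053, 0.001], [0.001, -0.001, -1.0]]
ft_force: [0.7, -0.3, -0.9]
finger_gap: 0.0565
grasp_force: 45.9
t: 5.9
eef_pos: [0.4128, -0.2848, 0.0339]
tcp_rot: [[-0.052, 0.999, 0.001], [0.999, 0.052, -0.001], [-0.001, 0.001, -1.0]]
ft_force: [-0.6, -0.3, -0.6]
finger_gap: 0.0567
grasp_force: 45.9
t: 6.3
eef_pos: [0.412, -0.285, 0.0336]
tcp_rot: [[-0.051, 0.999, 0.0], [0.999, 0.051, -0.0], [-0.0, 0.0, -1.0]]
ft_force: [-0.2, 0.2, -0.5]
finger_gap: 0.0857
grasp_force: 0.0
t: 7.3
eef_pos: [0.6145, -0.2082, 0.1534]
tcp_rot: [[-0.055, 0.999, 0.002], [0.999, 0.055, -0.0], [-0.0, 0.002, -1.0]]
ft_force: [-0.4, -0.0, 0.1]
finger_gap: 0.0854
grasp_force: 0.0
timer 4027 0.03751396198797599 ((640.041259765625, -209.87562561035156), (44.2628288269043, 60.077720642089844), 0.5450627207756042)
tip 485 0.05359465430846133 ((415.7799072265625, -287.6118469238281), (58.183319091796875, 54.95869827270508), 3.9281444549560547)
tip 189 0.05114019052091423 ((412.80126953125, -286.08599853515625), (53.80762481689453, 61.385162353515625), 1.3438349962234497)
```

```bash

python3 -m pendant '[{"x":0.26,"y":-0.02,"z":-0.2,"wx":0,"wy":0,"wz":-0.028},{"x":0.26,"y":-0.02,"z":-0.6,"wx":0,"wy":0,"wz":-0.028},{"x":0.26,"y":-0.02,"z":-0.9,"wx":0,"wy":0,"wz":-0.028}]' >/dev/null
python3 -m pendant '[{"x":0,"y":0,"z":-0.2,"wx":0,"wy":0,"wz":0},{"x":0,"y":0,"z":-0.36,"wx":0,"wy":0,"wz":0},{"x":0,"y":0,"z":-0.36,"wx":0,"wy":0,"wz":0},{"x":0,"y":0,"z":-0.36,"wx":0,"wy":0,"wz":0}]' 
python3 -m pendant '[{"x":0,"y":0,"z":0,"wx":0,"wy":0,"wz":0},{"x":0,"y":0,"z":0,"wx":0,"wy":0,"wz":0},{"x":0,"y":0,"z":0,"wx":0,"wy":0,"wz":0},{"x":0,"y":0,"z":0,"wx":0,"wy":0,"wz":0},{"x":0,"y":0,"z":0,"wx":0,"wy":0,"wz":0}]' 0.35 40
python3 -m pendant '[{"x":0,"y":0,"z":0.1,"wx":0,"wy":0,"wz":0},{"x":0,"y":0,"z":0.3,"wx":0,"wy":0,"wz":0},{"x":0,"y":0,"z":0.6,"wx":0,"wy":0,"wz":0},{"x":0,"y":0,"z":0.9,"wx":0,"wy":0,"wz":0},{"x":0,"y":0,"z":0.9,"wx":0,"wy":0,"wz":0}]'
```

```text
t: 8.15
eef_pos: [0.637, -0.2127, 0.0279]
tcp_rot: [[-0.006, 1.0, -0.0], [1.0, 0.006, 0.0], [0.0, -0.0, -1.0]]
ft_force: [0.4, 0.1, 0.1]
finger_gap: 0.0857
grasp_force: 0.0
t: 8.65
eef_pos: [0.6389, -0.2122, 0.0289]
tcp_rot: [[-0.007, 1.0, 0.003], [1.0, 0.007, -0.001], [-0.001, 0.002, -1.0]]
ft_force: [0.1, 0.8, 7.1]
finger_gap: 0.043
grasp_force: 43.0
t: 9.15
eef_pos: [0.6408, -0.2127, 0.123]
tcp_rot: [[-0.007, 1.0, 0.009], [1.0, 0.007, -0.003], [-0.003, 0.009, -1.0]]
ft_force: [0.2, -0.6, 0.1]
finger_gap: 0.0432
grasp_force: 42.4
```

```bash

python3 -m pendant '[{"x":-0.2,"y":-0.16,"z":0,"wx":0,"wy":0,"wz":0},{"x":-0.5,"y":-0.38,"z":0,"wx":0,"wy":0,"wz":0.02},{"x":-0.75,"y":-0.57,"z":0,"wx":0,"wy":0,"wz":0.03}]' >/dev/null
python3 -m pendant '[{"x":-0.25,"y":-0.19,"z":0,"wx":0,"wy":0,"wz":0},{"x":-0.5,"y":-0.38,"z":0,"wx":0,"wy":0,"wz":0},{"x":-0.75,"y":-0.57,"z":0,"wx":0,"wy":0,"wz":0}]' >/dev/null
python3 -m pendant '[{"x":-0.25,"y":-0.19,"z":0,"wx":0,"wy":0,"wz":0},{"x":-0.5,"y":-0.38,"z":0,"wx":0,"wy":0,"wz":0},{"x":-0.75,"y":-0.57,"z":0,"wx":0,"wy":0,"wz":0},{"x":-0.75,"y":-0.57,"z":0,"wx":0,"wy":0,"wz":0},{"x":-0.75,"y":-0.57,"z":0,"wx":0,"wy":0,"wz":0}]'
```

```text
t: 10.25
eef_pos: [0.412, -0.3828, 0.1167]
tcp_rot: [[-0.052, 0.999, -0.001], [0.999, 0.052, 0.001], [0.001, -0.001, -1.0]]
ft_force: [1.0, 0.2, -0.9]
finger_gap: 0.0432
grasp_force: 42.3
```

```bash

python3 -m pendant '[{"x":0,"y":0,"z":-0.3,"wx":0,"wy":0,"wz":0},{"x":0,"y":0,"z":-0.6,"wx":0,"wy":0,"wz":0},{"x":0,"y":0,"z":-0.85,"wx":0,"wy":0,"wz":0},{"x":0,"y":0,"z":-0.96,"wx":0,"wy":0,"wz":0},{"x":0,"y":0,"z":-0.96,"wx":0,"wy":0,"wz":0}]' 
python3 -m pendant '[{"x":0,"y":0,"z":0,"wx":0,"wy":0,"wz":0},{"x":0,"y":0,"z":0,"wx":0,"wy":0,"wz":0},{"x":0,"y":0,"z":0,"wx":0,"wy":0,"wz":0},{"x":0,"y":0,"z":0,"wx":0,"wy":0,"wz":0},{"x":0,"y":0,"z":0,"wx":0,"wy":0,"wz":0}]' 1
python3 -m pendant '[{"x":0,"y":0,"z":0.1,"wx":0,"wy":0,"wz":0},{"x":0,"y":0,"z":0.5,"wx":0,"wy":0,"wz":0},{"x":0,"y":0,"z":1,"wx":0,"wy":0,"wz":0}]'  >/dev/null
python3 -m pendant '[{"x":0.1,"y":0.4,"z":0,"wx":0,"wy":0,"wz":0},{"x":0.2,"y":0.8,"z":0,"wx":0,"wy":0,"wz":0},{"x":0.23,"y":1,"z":0,"wx":0,"wy":0,"wz":0}]'  >/dev/null
python3 -m pendant '[{"x":0.1,"y":0.4,"z":0.2,"wx":0,"wy":0,"wz":0.01},{"x":0.2,"y":0.8,"z":0.4,"wx":0,"wy":0,"wz":0.01},{"x":0.23,"y":1,"z":0.5,"wx":0,"wy":0,"wz":0.01},{"x":0.23,"y":1,"z":0.5,"wx":0,"wy":0,"wz":0.01}]'
cat > look.py <<'E'
from h import *
import sys
np.set_printoptions(precision=1,suppress=True)
def rect(r,s,nm,c,R,z0,z1):
    P=cloud(r,s);m=(np.hypot(P[...,0]-c[0],P[...,1]-c[1])<R)&(P[...,2]>z0)&(P[...,2]<z1);q=P[m]
    if len(q)<20: print(nm,"none");return
    (a,b,t)=cv2.minAreaRect((q[:,:2]*1000).astype(np.float32));e=cv2.minEnclosingCircle((q[:,:2]*1000).astype(np.float32))
    print(nm,len(q),"z %.1f"%(1000*np.median(q[:,2])),np.array(a),np.array(b),"%.1f"%t,"circ",np.array(e[0]),"%.1f"%e[1])
E
python3 - <<'E'
from look import *
s=sense();r=read_camera("wrist");print(s["eef_pos"])
for c in ((.459,-.13),(.458,-.016),(.447,.128)): rect(r,s,"dish",c,.045,.014,.03)
for n in("scene","side"):
    r=read_camera(n);rect(r,None,n+" timer",(.415,-.385),.045,.02,.04);rect(r,None,n+" tip",(.415,-.285),.045,.045,.065)
E
```

```text
t: 10.75
eef_pos: [0.413, -0.3814, 0.0202]
tcp_rot: [[-0.056, 0.998, -0.002], [0.998, 0.056, 0.002], [0.002, -0.002, -1.0]]
ft_force: [0.1, 0.7, 0.2]
finger_gap: 0.0435
grasp_force: 43.1
t: 11.25
eef_pos: [0.413, -0.383, 0.0217]
tcp_rot: [[-0.054, 0.999, 0.0], [0.999, 0.054, -0.0], [-0.0, 0.0, -1.0]]
ft_force: [-0.4, 0.1, -0.1]
finger_gap: 0.0856
grasp_force: 0.0
t: 12.25
eef_pos: [0.4604, -0.1809, 0.174]
tcp_rot: [[-0.074, 0.997, 0.004], [0.997, 0.074, -0.001], [-0.001, 0.004, -1.0]]
ft_force: [0.2, 0.7, 0.1]
finger_gap: 0.0858
grasp_force: 0.0
[ 0.5 -0.2  0.2]
dish 3864 z 19.7 [ 457.7 -131.3] [59. 59.] 71.8 circ [ 457.8 -131.4] 29.9
dish 937 z 19.3 [457.2 -40.4] [48.7 13.2] 4.1 circ [456.7 -34.4] 24.4
dish none
scene timer 427 z 27.5 [ 416.4 -379. ] [45.4 58.7] 4.4 circ [ 416.1 -379.2] 35.6
scene tip 487 z 53.7 [ 415.9 -287.1] [57.3 54.7] 3.4 circ [ 414.9 -288.1] 37.0
side timer 99 z 25.6 [ 417.2 -377.6] [40.6 63.7] 11.1 circ [ 413.6 -376.7] 34.6
side tip 190 z 51.2 [ 413.2 -284.1] [53.8 58.3] 0.2 circ [ 412.5 -284.3] 38.0
```

Both items sit upright on the mat. Now for the first dish.

```bash

python3 -m pendant '[{"x":-0.03,"y":0.2,"z":-0.2,"wx":0,"wy":0,"wz":0},{"x":-0.03,"y":0.4,"z":-0.5,"wx":0,"wy":0,"wz":0},{"x":-0.03,"y":0.5,"z":-0.9,"wx":0,"wy":0,"wz":0}]' >/dev/null
python3 -m pendant '[{"x":0,"y":0,"z":-0.3,"wx":0,"wy":0,"wz":0},{"x":0,"y":0,"z":-0.6,"wx":0,"wy":0,"wz":0},{"x":0,"y":0,"z":-0.73,"wx":0,"wy":0,"wz":0},{"x":0,"y":0,"z":-0.73,"wx":0,"wy":0,"wz":0},{"x":0,"y":0,"z":-0.73,"wx":0,"wy":0,"wz":0}]' 
python3 -m pendant '[{"x":0,"y":0,"z":0,"wx":0,"wy":0,"wz":0},{"x":0,"y":0,"z":0,"wx":0,"wy":0,"wz":0}]' 
python3 - <<'E'
from look import *
s=sense();r=read_camera("wrist")
P=cloud(r,s);cv2.imwrite("pics/w4.png",r["pixels"])
rect(r,s,"dish",(.458,-.131),.045,.014,.03)
E
```

```text
t: 13.2
eef_pos: [0.4555, -0.1337, 0.008]
tcp_rot: [[-0.068, 0.998, -0.001], [0.998, 0.068, 0.0], [0.0, -0.001, -1.0]]
ft_force: [-0.5, -0.2, 1.0]
finger_gap: 0.0854
grasp_force: 0.0
t: 13.4
eef_pos: [0.4568, -0.1335, 0.0094]
tcp_rot: [[-0.069, 0.998, 0.002], [0.998, 0.069, -0.001], [-0.001, 0.002, -1.0]]
ft_force: [0.7, 0.8, -0.9]
finger_gap: 0.0856
grasp_force: 0.0
dish 15637 z 19.7 [ 458.  -131.3] [59.8 86.4] 66.2 circ [ 457.9 -130.9] 44.9
```

```bash

python3 -m pendant '[{"x":0.01,"y":0.02,"z":0,"wx":0,"wy":0,"wz":0},{"x":0.01,"y":0.02,"z":0,"wx":0,"wy":0,"wz":0}]' >/dev/null
python3 -m pendant '[{"x":0,"y":0,"z":0,"wx":0,"wy":0,"wz":0},{"x":0,"y":0,"z":0,"wx":0,"wy":0,"wz":0},{"x":0,"y":0,"z":0,"wx":0,"wy":0,"wz":0},{"x":0,"y":0,"z":0,"wx":0,"wy":0,"wz":0},{"x":0,"y":0,"z":0,"wx":0,"wy":0,"wz":0}]' 0.6 40
python3 -m pendant '[{"x":0,"y":0,"z":0.1,"wx":0,"wy":0,"wz":0},{"x":0,"y":0,"z":0.3,"wx":0,"wy":0,"wz":0},{"x":0,"y":0,"z":0.6,"wx":0,"wy":0,"wz":0},{"x":0,"y":0,"z":1,"wx":0,"wy":0,"wz":0},{"x":0,"y":0,"z":1,"wx":0,"wy":0,"wz":0}]'
python3 - <<'E'
from look import *
s=sense();r=read_camera("wrist");e=s["eef_pos"]
P=cloud(r,s);cv2.imwrite("pics/w4.png",r["pixels"])
rect(r,s,"dish",e[:2],.032,e[2]+.004,e[2]+.03);print(e*1000)
E
```

```text
t: 14.15
eef_pos: [0.457, -0.1308, 0.0088]
tcp_rot: [[-0.07, 0.998, 0.0], [0.998, 0.07, 0.0], [-0.0, 0.0, -1.0]]
ft_force: [-1.5, 0.7, 6.0]
finger_gap: 0.0584
grasp_force: 42.5
t: 14.65
eef_pos: [0.4608, -0.132, 0.1138]
tcp_rot: [[-0.07, 0.998, 0.01], [0.998, 0.07, -0.003], [-0.004, 0.01, -1.0]]
ft_force: [-0.2, -0.2, 0.4]
finger_gap: 0.0582
grasp_force: 42.9
dish 15918 z 124.7 [ 460.7 -132.9] [60.2 59.9] 49.6 circ [ 460.8 -132. ] 32.0
[ 460.8 -132.   113.8]
```

View pics/w4.png

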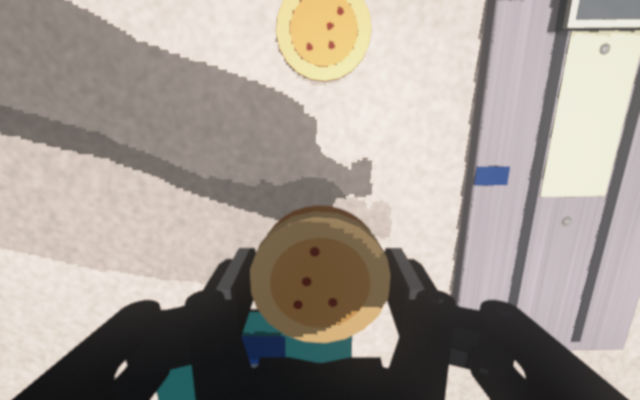

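The dish is held level and centred at (320,275). I'll move it towards the carrier and measure the bays with the wrist camera.

```bash

python3 -m pendant '[{"x":0.2,"y":0.1,"z":0.15,"wx":0,"wy":0,"wz":0},{"x":0.5,"y":0.25,"z":0.3,"wx":0,"wy":0,"wz":0},{"x":0.9,"y":0.5,"z":0.5,"wx":0,"wy":0,"wz":0}]' >/dev/null
python3 -m pendant '[{"x":0.3,"y":0.15,"z":0.1,"wx":0,"wy":0,"wz":0},{"x":0.6,"y":0.35,"z":0.3,"wx":0,"wy":0,"wz":0.005},{"x":0.86,"y":0.5,"z":0.4,"wx":0,"wy":0,"wz":0.005},{"x":0.86,"y":0.5,"z":0.4,"wx":0,"wy":0,"wz":0.005},{"x":0.86,"y":0.5,"z":0.4,"wx":0,"wy":0,"wz":0.005}]' 
python3 - <<'E'
from look import *
s=sense();r=read_camera("wrist");e=s["eef_pos"];print(e*1000)
P=cloud(r,s);crop(r,"pics/w5.png",180,0,500,240)
rect(r,s,"handle",(.567,.137),.03,.075,.1)
px=r["pixels"].astype(int);hi=(P[...,2]>.02)&(P[...,2]<.04)&(np.hypot(P[...,0]-.631,P[...,1]-.106)<.13)
wh=hi&(px.min(2)>150);q=P[hi];print("carrier",cv2.minAreaRect((q[:,:2]*1000).astype(np.float32)),q[:,2].mean())
if wh.sum()>20: print("white",wh.sum(),cv2.minAreaRect((P[wh][:,:2]*1000).astype(np.float32)))
# bay floors: grey comps
g=(hi&(px.max(2)<140)).astype(np.uint8);n,l,st,_=cv2.connectedComponentsWithStats(cv2.erode(g,np.ones((3,3))))
for i in range(1,n):
    if st[i,4]>800: print("floor",st[i],cv2.minAreaRect((P[l==i][:,:2]*1000).astype(np.float32)))
E
```

```text
t: 15.5
eef_pos: [0.6312, -0.0311, 0.1959]
tcp_rot: [[-0.079, 0.997, -0.003], [0.997, 0.079, -0.0], [0.0, -0.003, -1.0]]
ft_force: [-0.5, 0.2, 0.3]
finger_gap: 0.0584
grasp_force: 43.1
[631.2 -31.1 195.9]
pics/w5.png scale 2.5
handle none
carrier ((633.4515380859375, 58.55667495727539), (76.4157943725586, 124.50822448730469), 4.538626194000244) 0.02600096885307649
white 11860 ((633.4515380859375, 58.55974197387695), (76.41510009765625, 124.5058364868164), 4.522335529327393)
floor [294  86  34  63 953] ((616.927734375, 25.913352966308594), (29.252344131469727, 54.815834045410156), 6.894702434539795)
```

View pics/w5.png

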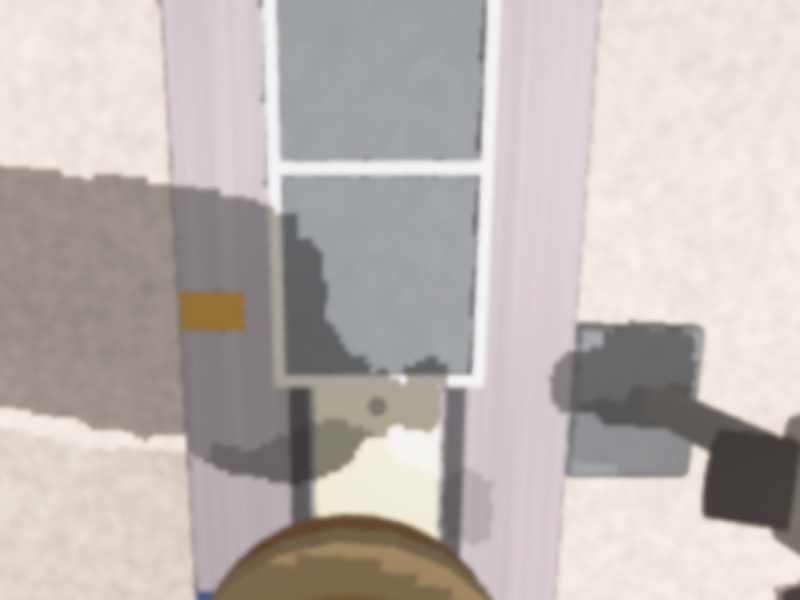

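The crop shows bay 2 centred at about (379,276) and the yellow stripe at (212,311). With the depth data, bay 2 is at (0.6355,0.0345), bay 1 at (0.6298,0.1062) and bay 0 at (0.6241,0.178), with yaw 4.5°.

```bash

python3 -m pendant '[{"x":0.02,"y":0.3,"z":-0.2,"wx":0,"wy":0,"wz":0},{"x":0.04,"y":0.66,"z":-0.5,"wx":0,"wy":0,"wz":0},{"x":0.04,"y":0.66,"z":-0.9,"wx":0,"wy":0,"wz":0},{"x":0.04,"y":0.66,"z":-1,"wx":0,"wy":0,"wz":0},{"x":0.04,"y":0.66,"z":-1,"wx":0,"wy":0,"wz":0}]' >/dev/null
python3 -m pendant '[{"x":0,"y":0,"z":-0.2,"wx":0,"wy":0,"wz":0},{"x":0,"y":0,"z":-0.4,"wx":0,"wy":0,"wz":0},{"x":0,"y":0,"z":-0.4,"wx":0,"wy":0,"wz":0},{"x":0,"y":0,"z":-0.4,"wx":0,"wy":0,"wz":0}]'
python3 - <<'E'
from look import *
s=sense();r=read_camera("wrist");e=s["eef_pos"];print(e*1000)
rect(r,s,"dish",e[:2],.032,e[2]+.004,e[2]+.03)
E
```

```text
t: 16.45
eef_pos: [0.6366, 0.0336, 0.0596]
tcp_rot: [[-0.076, 0.997, 0.002], [0.997, 0.076, 0.0], [-0.0, 0.002, -1.0]]
ft_force: [0.1, 1.0, -1.3]
finger_gap: 0.0583
grasp_force: 43.1
[636.6  33.6  59.6]
dish 15883 z 70.4 [636.6  32.7] [59.8 59.9] 50.5 circ [636.6  33.9] 31.9
```

```bash

python3 -m pendant '[{"x":-0.01,"y":0.01,"z":-0.1,"wx":0,"wy":0,"wz":0},{"x":-0.01,"y":0.01,"z":-0.2,"wx":0,"wy":0,"wz":0},{"x":-0.01,"y":0.01,"z":-0.23,"wx":0,"wy":0,"wz":0},{"x":-0.01,"y":0.01,"z":-0.23,"wx":0,"wy":0,"wz":0},{"x":-0.01,"y":0.01,"z":-0.23,"wx":0,"wy":0,"wz":0}]'
python3 -m pendant '[{"x":0,"y":0,"z":0,"wx":0,"wy":0,"wz":0},{"x":0,"y":0,"z":0,"wx":0,"wy":0,"wz":0},{"x":0,"y":0,"z":0,"wx":0,"wy":0,"wz":0},{"x":0,"y":0,"z":0,"wx":0,"wy":0,"wz":0}]' 1
python3 -m pendant '[{"x":0,"y":0,"z":0.2,"wx":0,"wy":0,"wz":0},{"x":0,"y":0,"z":0.6,"wx":0,"wy":0,"wz":0},{"x":0,"y":0,"z":1,"wx":0,"wy":0,"wz":0}]'
python3 -m pendant '[{"x":-0.4,"y":-0.25,"z":0.1,"wx":0,"wy":0,"wz":0},{"x":-0.8,"y":-0.55,"z":0.2,"wx":0,"wy":0,"wz":0},{"x":-0.9,"y":-0.6,"z":0.4,"wx":0,"wy":0,"wz":0},{"x":-0.9,"y":-0.6,"z":0.4,"wx":0,"wy":0,"wz":0}]'
python3 - <<'E'
from look import *
s=sense();r=read_camera("wrist");e=s["eef_pos"];print(e*1000)
rect(r,s,"bay2",(.6355,.0345),.034,.035,.06)
rect(r,s,"dish b",(.458,-.016),.04,.014,.03);rect(r,s,"handle",(.567,.137),.03,.075,.1)
r=read_camera("scene")
rect(r,None,"bay2s",(.6355,.0345),.034,.035,.06);rect(r,None,"handle",(.567,.137),.03,.075,.1)
E
```

```text
t: 17.0
eef_pos: [0.6345, 0.0355, 0.0349]
tcp_rot: [[-0.078, 0.997, -0.001], [0.997, 0.078, -0.0], [-0.0, -0.001, -1.0]]
ft_force: [-2.1, -0.4, 3.6]
finger_gap: 0.0582
grasp_force: 43.2
t: 17.4
eef_pos: [0.6349, 0.0356, 0.0346]
tcp_rot: [[-0.078, 0.997, -0.0], [0.997, 0.078, 0.0], [0.0, -0.0, -1.0]]
ft_force: [0.1, -0.2, 0.6]
finger_gap: 0.0859
grasp_force: 0.0
t: 17.7
eef_pos: [0.634, 0.0355, 0.1347]
tcp_rot: [[-0.078, 0.997, -0.003], [0.997, 0.078, -0.0], [0.0, -0.003, -1.0]]
ft_force: [1.9, -0.4, 0.9]
finger_gap: 0.086
grasp_force: 0.0
t: 18.1
eef_pos: [0.5446, -0.0256, 0.1776]
tcp_rot: [[-0.076, 0.997, 0.004], [0.997, 0.076, -0.0], [-0.001, 0.004, -1.0]]
ft_force: [0.9, 0.2, 0.2]
finger_gap: 0.0853
grasp_force: 0.0
[544.6 -25.6 177.6]
bay2 4677 z 45.6 [634.   34.8] [59.5 58.8] 3.0 circ [634.1  35. ] 30.0
dish b 3492 z 19.7 [455.9 -17. ] [59.2 59. ] 13.9 circ [455.9 -17.2] 30.0
handle none
bay2s 415 z 45.3 [636.8  32.9] [58.  60.2] 60.6 circ [636.3  33.3] 31.9
handle 72 z 84.3 [568.8 133.4] [26.1 17. ] 5.8 circ [568.5 135. ] 13.6
```

Dish 1 lies flat in bay 2. Now for dish 2.

```bash

python3 -m pendant '[{"x":-0.4,"y":0.04,"z":0,"wx":0,"wy":0,"wz":0},{"x":-0.75,"y":0.09,"z":-0.2,"wx":0,"wy":0,"wz":0},{"x":-0.88,"y":0.09,"z":-0.6,"wx":0,"wy":0,"wz":0},{"x":-0.88,"y":0.09,"z":-0.9,"wx":0,"wy":0,"wz":0},{"x":-0.88,"y":0.09,"z":-0.9,"wx":0,"wy":0,"wz":0}]'
python3 - <<'E'
from look import *
s=sense();r=read_camera("wrist");e=s["eef_pos"];print(e*1000)
rect(r,s,"dish b",(.457,-.016),.032,.014,.03)
E
python3 -m pendant '[{"x":0,"y":0,"z":-0.3,"wx":0,"wy":0,"wz":0},{"x":0,"y":0,"z":-0.6,"wx":0,"wy":0,"wz":0},{"x":0,"y":0,"z":-0.78,"wx":0,"wy":0,"wz":0},{"x":0,"y":0,"z":-0.78,"wx":0,"wy":0,"wz":0},{"x":0,"y":0,"z":-0.78,"wx":0,"wy":0,"wz":0}]'
```

```text
t: 18.7
eef_pos: [0.4536, -0.0146, 0.0806]
tcp_rot: [[-0.079, 0.997, -0.009], [0.997, 0.079, 0.0], [0.001, -0.009, -1.0]]
ft_force: [-0.3, 0.6, 0.5]
finger_gap: 0.0859
grasp_force: 0.0
[453.6 -14.6  80.6]
dish b 6671 z 19.7 [455.7 -17. ] [59.4 59. ] 71.8 circ [455.7 -17.1] 30.1
t: 19.25
eef_pos: [0.4588, -0.0153, 0.0078]
tcp_rot: [[-0.078, 0.997, 0.002], [0.997, 0.078, -0.0], [-0.0, 0.002, -1.0]]
ft_force: [-0.7, -0.5, 0.8]
finger_gap: 0.0857
grasp_force: 0.0
```

```bash

python3 -m pendant '[{"x":-0.02,"y":-0.02,"z":0.01,"wx":0,"wy":0,"wz":0},{"x":-0.02,"y":-0.02,"z":0.01,"wx":0,"wy":0,"wz":0}]' >/dev/null
python3 -m pendant '[{"x":0,"y":0,"z":0,"wx":0,"wy":0,"wz":0},{"x":0,"y":0,"z":0,"wx":0,"wy":0,"wz":0},{"x":0,"y":0,"z":0,"wx":0,"wy":0,"wz":0},{"x":0,"y":0,"z":0,"wx":0,"wy":0,"wz":0},{"x":0,"y":0,"z":0,"wx":0,"wy":0,"wz":0}]' 0.6 40
python3 -m pendant '[{"x":0,"y":0,"z":0.1,"wx":0,"wy":0,"wz":0},{"x":0,"y":0,"z":0.3,"wx":0,"wy":0,"wz":0},{"x":0,"y":0,"z":0.6,"wx":0,"wy":0,"wz":0},{"x":0,"y":0,"z":1,"wx":0,"wy":0,"wz":0}]' >/dev/null
python3 -m pendant '[{"x":0.2,"y":0.1,"z":0.2,"wx":0,"wy":0,"wz":0},{"x":0.5,"y":0.3,"z":0.5,"wx":0,"wy":0,"wz":0},{"x":0.86,"y":0.6,"z":0.5,"wx":0,"wy":0,"wz":0}]'
python3 -m pendant '[{"x":0.3,"y":0.2,"z":0,"wx":0,"wy":0,"wz":0},{"x":0.6,"y":0.4,"z":0,"wx":0,"wy":0,"wz":0},{"x":0.86,"y":0.62,"z":0,"wx":0,"wy":0,"wz":0},{"x":0.86,"y":0.62,"z":0,"wx":0,"wy":0,"wz":0},{"x":0.86,"y":0.62,"z":0,"wx":0,"wy":0,"wz":0}]'
python3 - <<'E'
from look import *
s=sense();r=read_camera("wrist");e=s["eef_pos"];print(e*1000)
rect(r,s,"dish",e[:2],.032,e[2]+.004,e[2]+.03)
E
```

```text
t: 19.95
eef_pos: [0.4555, -0.0175, 0.0089]
tcp_rot: [[-0.078, 0.997, 0.002], [0.997, 0.078, -0.0], [-0.0, 0.002, -1.0]]
ft_force: [-0.9, -0.1, 7.9]
finger_gap: 0.0583
grasp_force: 41.8
t: 20.65
eef_pos: [0.544, 0.0422, 0.1636]
tcp_rot: [[-0.075, 0.997, 0.009], [0.997, 0.075, 0.0], [-0.001, 0.009, -1.0]]
ft_force: [2.2, -0.9, 0.8]
finger_gap: 0.0584
grasp_force: 43.0
t: 21.15
eef_pos: [0.6266, 0.1049, 0.1573]
tcp_rot: [[-0.079, 0.997, -0.002], [0.997, 0.079, -0.001], [-0.0, -0.002, -1.0]]
ft_force: [-0.4, 0.3, -0.9]
finger_gap: 0.0587
grasp_force: 43.1
[626.6 104.9 157.3]
dish 15943 z 168.1 [626.5 105.2] [59.9 59.8] 53.7 circ [626.5 105.2] 31.9
```

```bash

python3 -m pendant '[{"x":0.02,"y":0.01,"z":-0.3,"wx":0,"wy":0,"wz":0},{"x":0.02,"y":0.01,"z":-0.6,"wx":0,"wy":0,"wz":0},{"x":0.02,"y":0.01,"z":-0.9,"wx":0,"wy":0,"wz":0},{"x":0.02,"y":0.01,"z":-0.97,"wx":0,"wy":0,"wz":0},{"x":0.02,"y":0.01,"z":-0.97,"wx":0,"wy":0,"wz":0}]' >/dev/null
python3 -m pendant '[{"x":0,"y":0,"z":0,"wx":0,"wy":0,"wz":0},{"x":0,"y":0,"z":0,"wx":0,"wy":0,"wz":0}]'
python3 - <<'E'
from look import *
s=sense();r=read_camera("wrist");e=s["eef_pos"];print(e*1000)
rect(r,s,"dish",e[:2],.032,e[2]+.004,e[2]+.03)
E
```

```text
t: 21.9
eef_pos: [0.6304, 0.1056, 0.0632]
tcp_rot: [[-0.077, 0.997, 0.004], [0.997, 0.077, 0.001], [0.0, 0.004, -1.0]]
ft_force: [-0.5, 0.2, -0.1]
finger_gap: 0.0586
grasp_force: 43.1
[630.4 105.6  63.2]
dish 15952 z 74.0 [630.3 105.9] [59.7 59.7] 49.4 circ [630.4 105.7] 32.0
```

```bash

python3 -m pendant '[{"x":0,"y":0,"z":-0.1,"wx":0,"wy":0,"wz":0},{"x":0,"y":0,"z":-0.2,"wx":0,"wy":0,"wz":0},{"x":0,"y":0,"z":-0.27,"wx":0,"wy":0,"wz":0},{"x":0,"y":0,"z":-0.27,"wx":0,"wy":0,"wz":0},{"x":0,"y":0,"z":-0.27,"wx":0,"wy":0,"wz":0}]'
python3 -m pendant '[{"x":0,"y":0,"z":0,"wx":0,"wy":0,"wz":0},{"x":0,"y":0,"z":0,"wx":0,"wy":0,"wz":0},{"x":0,"y":0,"z":0,"wx":0,"wy":0,"wz":0},{"x":0,"y":0,"z":0,"wx":0,"wy":0,"wz":0}]' 1
python3 -m pendant '[{"x":0,"y":0,"z":0.2,"wx":0,"wy":0,"wz":0},{"x":0,"y":0,"z":0.6,"wx":0,"wy":0,"wz":0},{"x":0,"y":0,"z":1,"wx":0,"wy":0,"wz":0}]' >/dev/null
python3 -m pendant '[{"x":-0.3,"y":0,"z":0.3,"wx":0,"wy":0,"wz":0},{"x":-0.6,"y":0,"z":0.4,"wx":0,"wy":0,"wz":0},{"x":-1,"y":0,"z":0.4,"wx":0,"wy":0,"wz":0},{"x":-1,"y":0,"z":0.4,"wx":0,"wy":0,"wz":0}]'
python3 - <<'E'
from look import *
s=sense();r=read_camera("wrist");e=s["eef_pos"];print(e*1000)
rect(r,s,"bay1",(.630,.106),.034,.035,.06);rect(r,s,"bay2",(.635,.0345),.034,.035,.06)
rect(r,s,"dish a",(.447,.128),.04,.014,.03);rect(r,s,"handle",(.567,.137),.03,.075,.1)
r=read_camera("scene")
rect(r,None,"bay1s",(.63,.106),.034,.035,.06)
E
```

```text
t: 22.45
eef_pos: [0.6282, 0.1055, 0.0347]
tcp_rot: [[-0.078, 0.997, -0.001], [0.997, 0.078, -0.0], [0.0, -0.001, -1.0]]
ft_force: [-4.4, -0.9, 9.3]
finger_gap: 0.0585
grasp_force: 45.4
t: 22.85
eef_pos: [0.6286, 0.1055, 0.0332]
tcp_rot: [[-0.078, 0.997, -0.001], [0.997, 0.078, -0.0], [-0.0, -0.001, -1.0]]
ft_force: [0.3, -0.4, 0.6]
finger_gap: 0.0854
grasp_force: 0.0
t: 23.55
eef_pos: [0.522, 0.1049, 0.1726]
tcp_rot: [[-0.079, 0.997, -0.008], [0.997, 0.079, -0.001], [-0.001, -0.008, -1.0]]
ft_force: [0.6, -0.1, -0.3]
finger_gap: 0.0851
grasp_force: 0.0
[522.  104.9 172.6]
bay1 4120 z 45.5 [628.  106.3] [59.1 59.4] 49.0 circ [628.2 106.5] 30.2
bay2 1298 z 45.2 [631.7  42. ] [59.2 45.2] 20.0 circ [634.2  35.5] 30.2
dish a 3694 z 19.7 [445.  127.8] [58.9 58.9] 12.6 circ [444.8 127.5] 30.0
handle 983 z 85.1 [565.  136.6] [26.2 16.6] 4.9 circ [564.9 136.8] 14.3
bay1s 393 z 45.3 [630.7 104.5] [58.1 61.5] 32.1 circ [631.  104.1] 31.2
```

```bash

python3 -m pendant '[{"x":-0.4,"y":0.1,"z":0,"wx":0,"wy":0,"wz":0},{"x":-0.77,"y":0.23,"z":-0.2,"wx":0,"wy":0,"wz":0},{"x":-0.77,"y":0.23,"z":-0.6,"wx":0,"wy":0,"wz":0},{"x":-0.77,"y":0.23,"z":-0.9,"wx":0,"wy":0,"wz":0},{"x":-0.77,"y":0.23,"z":-0.9,"wx":0,"wy":0,"wz":0}]'
python3 - <<'E'
from look import *
s=sense();r=read_camera("wrist");e=s["eef_pos"];print(e*1000)
rect(r,s,"dish a",(.446,.128),.032,.014,.03)
E
python3 -m pendant '[{"x":0,"y":0,"z":-0.3,"wx":0,"wy":0,"wz":0},{"x":0,"y":0,"z":-0.6,"wx":0,"wy":0,"wz":0},{"x":0,"y":0,"z":-0.72,"wx":0,"wy":0,"wz":0},{"x":0,"y":0,"z":-0.72,"wx":0,"wy":0,"wz":0},{"x":0,"y":0,"z":-0.72,"wx":0,"wy":0,"wz":0}]'
```

```text
t: 24.15
eef_pos: [0.45, 0.128, 0.0804]
tcp_rot: [[-0.078, 0.997, -0.007], [0.997, 0.078, -0.002], [-0.001, -0.007, -1.0]]
ft_force: [-0.5, -0.9, 0.1]
finger_gap: 0.085
grasp_force: 0.0
[450.  128.   80.4]
dish a 6726 z 19.7 [444.7 127.6] [59.3 59. ] 64.0 circ [444.8 127.6] 30.0
t: 24.7
eef_pos: [0.4542, 0.129, 0.0133]
tcp_rot: [[-0.077, 0.997, 0.003], [0.997, 0.077, 0.001], [0.001, 0.003, -1.0]]
ft_force: [-0.2, 0.2, 1.2]
finger_gap: 0.0852
grasp_force: 0.0
```

```bash

python3 -m pendant '[{"x":-0.09,"y":-0.01,"z":-0.04,"wx":0,"wy":0,"wz":0},{"x":-0.09,"y":-0.01,"z":-0.04,"wx":0,"wy":0,"wz":0},{"x":-0.09,"y":-0.01,"z":-0.04,"wx":0,"wy":0,"wz":0}]'
python3 -m pendant '[{"x":0,"y":0,"z":0,"wx":0,"wy":0,"wz":0},{"x":0,"y":0,"z":0,"wx":0,"wy":0,"wz":0},{"x":0,"y":0,"z":0,"wx":0,"wy":0,"wz":0},{"x":0,"y":0,"z":0,"wx":0,"wy":0,"wz":0},{"x":0,"y":0,"z":0,"wx":0,"wy":0,"wz":0}]' 0.6 40
python3 -m pendant '[{"x":0,"y":0,"z":0.1,"wx":0,"wy":0,"wz":0},{"x":0,"y":0,"z":0.3,"wx":0,"wy":0,"wz":0},{"x":0,"y":0,"z":0.6,"wx":0,"wy":0,"wz":0},{"x":0,"y":0,"z":1,"wx":0,"wy":0,"wz":0}]' >/dev/null
python3 -m pendant '[{"x":0.2,"y":0.05,"z":0.2,"wx":0,"wy":0,"wz":0},{"x":0.5,"y":0.12,"z":0.5,"wx":0,"wy":0,"wz":0},{"x":0.9,"y":0.25,"z":0.5,"wx":0,"wy":0,"wz":0}]' >/dev/null
python3 -m pendant '[{"x":0.3,"y":0.1,"z":0,"wx":0,"wy":0,"wz":0},{"x":0.6,"y":0.2,"z":0,"wx":0,"wy":0,"wz":0},{"x":0.9,"y":0.25,"z":0,"wx":0,"wy":0,"wz":0},{"x":0.9,"y":0.25,"z":0,"wx":0,"wy":0,"wz":0},{"x":0.9,"y":0.25,"z":0,"wx":0,"wy":0,"wz":0}]'
python3 - <<'E'
from look import *
s=sense();r=read_camera("wrist");e=s["eef_pos"];print(e*1000)
rect(r,s,"dish",e[:2],.032,e[2]+.004,e[2]+.03)
E
```

```text
t: 25.0
eef_pos: [0.4429, 0.1276, 0.0085]
tcp_rot: [[-0.078, 0.997, 0.001], [0.997, 0.078, 0.0], [0.0, 0.001, -1.0]]
ft_force: [0.1, 0.2, 0.4]
finger_gap: 0.0853
grasp_force: 0.0
t: 25.5
eef_pos: [0.4434, 0.1277, 0.0087]
tcp_rot: [[-0.078, 0.997, 0.001], [0.997, 0.078, 0.0], [0.0, 0.001, -1.0]]
ft_force: [-2.5, -0.7, 5.6]
finger_gap: 0.0589
grasp_force: 42.1
t: 26.7
eef_pos: [0.6226, 0.1774, 0.1572]
tcp_rot: [[-0.078, 0.997, -0.002], [0.997, 0.078, -0.0], [-0.0, -0.002, -1.0]]
ft_force: [-1.2, -1.0, -0.5]
finger_gap: 0.0582
grasp_force: 43.1
[622.6 177.4 157.2]
dish 15975 z 168.2 [622.6 177.1] [59.7 59.8] 48.0 circ [622.6 177.9] 31.8
```

```bash

python3 -m pendant '[{"x":0,"y":0,"z":-0.3,"wx":0,"wy":0,"wz":0},{"x":0,"y":0,"z":-0.6,"wx":0,"wy":0,"wz":0},{"x":0,"y":0,"z":-0.9,"wx":0,"wy":0,"wz":0},{"x":0,"y":0,"z":-0.97,"wx":0,"wy":0,"wz":0},{"x":0,"y":0,"z":-0.97,"wx":0,"wy":0,"wz":0}]' >/dev/null
python3 -m pendant '[{"x":0,"y":0,"z":0,"wx":0,"wy":0,"wz":0},{"x":0,"y":0,"z":0,"wx":0,"wy":0,"wz":0}]'
python3 - <<'E'
from look import *
s=sense();r=read_camera("wrist");e=s["eef_pos"];print(e*1000)
rect(r,s,"dish",e[:2],.032,e[2]+.004,e[2]+.03)
E
```

```text
t: 27.45
eef_pos: [0.6243, 0.178, 0.0633]
tcp_rot: [[-0.078, 0.997, 0.004], [0.997, 0.078, 0.001], [0.001, 0.004, -1.0]]
ft_force: [-0.4, -1.2, -0.6]
finger_gap: 0.0589
grasp_force: 43.1
[624.3 178.   63.3]
dish 15975 z 74.3 [624.2 177.8] [59.5 59.7] 48.0 circ [624.3 178.2] 31.9
```

```bash

python3 -m pendant '[{"x":0,"y":0,"z":-0.1,"wx":0,"wy":0,"wz":0},{"x":0,"y":0,"z":-0.2,"wx":0,"wy":0,"wz":0},{"x":0,"y":0,"z":-0.27,"wx":0,"wy":0,"wz":0},{"x":0,"y":0,"z":-0.27,"wx":0,"wy":0,"wz":0},{"x":0,"y":0,"z":-0.27,"wx":0,"wy":0,"wz":0}]'
python3 -m pendant '[{"x":0,"y":0,"z":0,"wx":0,"wy":0,"wz":0},{"x":0,"y":0,"z":0,"wx":0,"wy":0,"wz":0},{"x":0,"y":0,"z":0,"wx":0,"wy":0,"wz":0},{"x":0,"y":0,"z":0,"wx":0,"wy":0,"wz":0}]' 1
python3 -m pendant '[{"x":0,"y":0,"z":0.2,"wx":0,"wy":0,"wz":0},{"x":0,"y":0,"z":0.6,"wx":0,"wy":0,"wz":0},{"x":0,"y":0,"z":1,"wx":0,"wy":0,"wz":0},{"x":0,"y":0,"z":1,"wx":0,"wy":0,"wz":0}]' >/dev/null
python3 -m pendant '[{"x":-0.1,"y":-0.1,"z":0.1,"wx":0,"wy":0,"wz":0.08},{"x":-0.2,"y":-0.2,"z":0.2,"wx":0,"wy":0,"wz":0.16},{"x":-0.3,"y":-0.2,"z":0.3,"wx":0,"wy":0,"wz":0.25},{"x":-0.3,"y":-0.2,"z":0.4,"wx":0,"wy":0,"wz":0.33},{"x":-0.3,"y":-0.2,"z":0.4,"wx":0,"wy":0,"wz":0.33}]' >/dev/null
python3 -m pendant '[{"x":-0.1,"y":-0.1,"z":0,"wx":0,"wy":0,"wz":0.08},{"x":-0.2,"y":-0.2,"z":0,"wx":0,"wy":0,"wz":0.16},{"x":-0.3,"y":-0.2,"z":0,"wx":0,"wy":0,"wz":0.25},{"x":-0.3,"y":-0.2,"z":0,"wx":0,"wy":0,"wz":0.33},{"x":-0.3,"y":-0.2,"z":0,"wx":0,"wy":0,"wz":0.33}]' >/dev/null
python3 -m pendant '[{"x":0,"y":0,"z":0,"wx":0,"wy":0,"wz":0.08},{"x":0,"y":0,"z":0,"wx":0,"wy":0,"wz":0.16},{"x":0,"y":0,"z":0,"wx":0,"wy":0,"wz":0.25},{"x":0,"y":0,"z":0,"wx":0,"wy":0,"wz":0.34},{"x":0,"y":0,"z":0,"wx":0,"wy":0,"wz":0.34}]'
python3 - <<'E'
from look import *
s=sense();r=read_camera("wrist");e=s["eef_pos"];print(e*1000)
for n,c in (("bay0",(.6235,.178)),("bay1",(.629,.106)),("bay2",(.635,.0345))): rect(r,s,n,c,.034,.035,.06)
rect(r,s,"handle",(.565,.137),.03,.075,.1)
cv2.imwrite("pics/w6.png",r["pixels"])
r=read_camera("scene")
for n,c in (("bay0",(.6235,.178)),("bay1",(.63,.104)),("bay2",(.6365,.033))): rect(r,None,n,c,.034,.035,.06)
E
```

```text
t: 28.0
eef_pos: [0.6225, 0.1776, 0.0346]
tcp_rot: [[-0.078, 0.997, -0.0], [0.997, 0.078, 0.0], [0.0, -0.0, -1.0]]
ft_force: [-3.1, -1.5, 8.3]
finger_gap: 0.0588
grasp_force: 43.9
t: 28.4
eef_pos: [0.6226, 0.1774, 0.0331]
tcp_rot: [[-0.078, 0.997, -0.001], [0.997, 0.078, -0.0], [-0.0, -0.001, -1.0]]
ft_force: [0.2, -0.7, -0.2]
finger_gap: 0.0852
grasp_force: 0.0
t: 30.3
eef_pos: [0.5631, 0.1376, 0.1731]
tcp_rot: [[-0.997, -0.074, -0.001], [-0.074, 0.997, -0.0], [0.001, -0.0, -1.0]]
ft_force: [0.7, -0.3, 0.5]
finger_gap: 0.0852
grasp_force: 0.0
[563.1 137.6 173.1]
bay0 3450 z 45.5 [621.9 176.9] [59.7 58.8] 28.9 circ [622.2 177.1] 30.5
bay1 3457 z 45.5 [627.7 105.8] [59.3 59.3] 29.5 circ [627.8 105.8] 30.1
bay2 2194 z 45.4 [628.4  34.7] [48.5 59.4] 2.0 circ [633.5  34.6] 30.2
handle 847 z 85.1 [564.5 136.3] [25.5 15.9] 4.6 circ [564.6 136.4] 14.2
bay0 360 z 45.0 [625.6 175.2] [59.1 58. ] 29.7 circ [625.6 176.1] 30.8
bay1 396 z 45.3 [630.5 104.2] [58.8 60. ] 59.5 circ [630.8 105.1] 31.6
bay2 409 z 45.5 [637.4  33.4] [57.7 59.2] 45.6 circ [637.2  32.6] 30.6
```

View pics/w6.png

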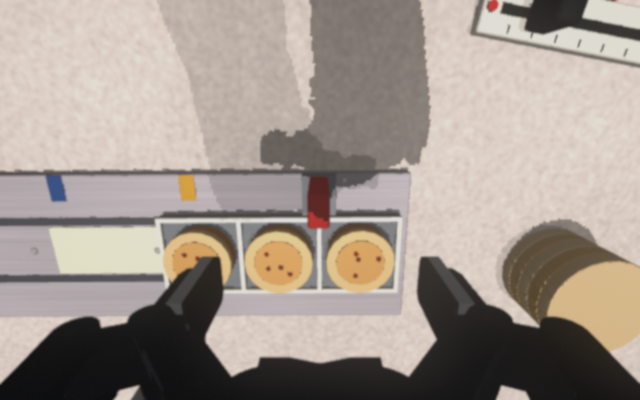

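All three dishes lie flat in their bays at (197,260), (278,260) and (360,260), and the handle is at (318,200). The deck ahead is clear. I'll grip the handle along the rail.

```bash

python3 -m pendant '[{"x":0.01,"y":-0.01,"z":-0.2,"wx":0,"wy":0,"wz":0},{"x":0.01,"y":-0.01,"z":-0.5,"wx":0,"wy":0,"wz":0},{"x":0.01,"y":-0.01,"z":-0.8,"wx":0,"wy":0,"wz":0},{"x":0.01,"y":-0.01,"z":-1,"wx":0,"wy":0,"wz":0},{"x":0.01,"y":-0.01,"z":-1,"wx":0,"wy":0,"wz":0}]' 0.6 20 >/dev/null
python3 -m pendant '[{"x":0,"y":0,"z":-0.17,"wx":0,"wy":0,"wz":0},{"x":0,"y":0,"z":-0.17,"wx":0,"wy":0,"wz":0},{"x":0,"y":0,"z":-0.17,"wx":0,"wy":0,"wz":0},{"x":0,"y":0,"z":-0.17,"wx":0,"wy":0,"wz":0}]'
```

```text
t: 31.3
eef_pos: [0.5649, 0.1368, 0.0583]
tcp_rot: [[-0.997, -0.077, 0.002], [-0.077, 0.997, 0.001], [-0.002, 0.0, -1.0]]
ft_force: [0.7, 0.7, -0.4]
finger_gap: 0.0514
grasp_force: 0.0
```

```bash

python3 -m pendant '[{"x":0,"y":0,"z":0,"wx":0,"wy":0,"wz":0},{"x":0,"y":0,"z":0,"wx":0,"wy":0,"wz":0},{"x":0,"y":0,"z":0,"wx":0,"wy":0,"wz":0},{"x":0,"y":0,"z":0,"wx":0,"wy":0,"wz":0},{"x":0,"y":0,"z":0,"wx":0,"wy":0,"wz":0}]' 0.05 30
python3 -m pendant '[{"x":0.005,"y":-0.05,"z":0,"wx":0,"wy":0,"wz":0},{"x":0.01,"y":-0.12,"z":0,"wx":0,"wy":0,"wz":0},{"x":0.015,"y":-0.2,"z":0,"wx":0,"wy":0,"wz":0},{"x":0.02,"y":-0.3,"z":0,"wx":0,"wy":0,"wz":0},{"x":0.03,"y":-0.4,"z":0,"wx":0,"wy":0,"wz":0}]'
python3 -m pendant '[{"x":0.008,"y":-0.1,"z":0,"wx":0,"wy":0,"wz":0},{"x":0.016,"y":-0.2,"z":0,"wx":0,"wy":0,"wz":0},{"x":0.024,"y":-0.3,"z":0,"wx":0,"wy":0,"wz":0},{"x":0.032,"y":-0.4,"z":0,"wx":0,"wy":0,"wz":0},{"x":0.04,"y":-0.5,"z":0,"wx":0,"wy":0,"wz":0}]'
python3 -m pendant '[{"x":0.01,"y":-0.1,"z":0,"wx":0,"wy":0,"wz":0},{"x":0.015,"y":-0.18,"z":0,"wx":0,"wy":0,"wz":0},{"x":0.02,"y":-0.25,"z":0,"wx":0,"wy":0,"wz":0},{"x":0.024,"y":-0.3,"z":0,"wx":0,"wy":0,"wz":0},{"x":0.024,"y":-0.3,"z":0,"wx":0,"wy":0,"wz":0}]'
python3 -m pendant '[{"x":0,"y":0,"z":0,"wx":0,"wy":0,"wz":0},{"x":0,"y":0,"z":0,"wx":0,"wy":0,"wz":0}]'
```

```text
t: 31.8
eef_pos: [0.5643, 0.1366, 0.0576]
tcp_rot: [[-0.997, -0.078, 0.001], [-0.078, 0.997, 0.0], [-0.001, 0.0, -1.0]]
ft_force: [-0.0, -0.6, 4.5]
finger_gap: 0.0155
grasp_force: 31.3
t: 32.3
eef_pos: [0.5675, 0.0965, 0.0575]
tcp_rot: [[-0.997, -0.078, 0.001], [-0.078, 0.997, 0.001], [-0.002, 0.001, -1.0]]
ft_force: [0.0, 1.9, 6.8]
finger_gap: 0.0158
grasp_force: 31.8
t: 32.8
eef_pos: [0.5716, 0.046, 0.0575]
tcp_rot: [[-0.997, -0.078, 0.002], [-0.078, 0.997, 0.001], [-0.002, 0.0, -1.0]]
ft_force: [-0.0, 1.9, 5.3]
finger_gap: 0.0158
grasp_force: 31.7
t: 33.3
eef_pos: [0.5739, 0.0162, 0.0575]
tcp_rot: [[-0.997, -0.077, 0.002], [-0.077, 0.997, 0.001], [-0.002, 0.001, -1.0]]
ft_force: [-1.3, 0.6, 6.8]
finger_gap: 0.0156
grasp_force: 31.8
t: 33.5
eef_pos: [0.574, 0.0163, 0.0576]
tcp_rot: [[-0.997, -0.078, 0.002], [-0.078, 0.997, 0.0], [-0.002, 0.0, -1.0]]
ft_force: [-0.2, 1.1, 6.1]
finger_gap: 0.0156
grasp_force: 31.8
```

```bash

python3 -m pendant '[{"x":0,"y":0,"z":0,"wx":0,"wy":0,"wz":0},{"x":0,"y":0,"z":0,"wx":0,"wy":0,"wz":0},{"x":0,"y":0,"z":0,"wx":0,"wy":0,"wz":0},{"x":0,"y":0,"z":0,"wx":0,"wy":0,"wz":0}]' 0.6
python3 -m pendant '[{"x":0,"y":0,"z":0.2,"wx":0,"wy":0,"wz":0},{"x":0,"y":0,"z":0.6,"wx":0,"wy":0,"wz":0},{"x":0,"y":0,"z":1,"wx":0,"wy":0,"wz":0},{"x":0,"y":0,"z":1,"wx":0,"wy":0,"wz":0},{"x":0,"y":0,"z":1,"wx":0,"wy":0,"wz":0}]'
python3 - <<'E'
from look import *
s=sense();r=read_camera("wrist")
rect(r,s,"handle",(.574,.017),.03,.075,.1)
for n,c in (("bay0",(.633,.057)),("bay1",(.638,-.014)),("bay2",(.643,-.085))): rect(r,s,n,c,.034,.035,.06)
for n in ("scene","side"):
    r=read_camera(n);rect(r,None,n+" handle",(.574,.017),.03,.074,.1)
    rect(r,None,"timer",(.415,-.382),.045,.02,.04);rect(r,None,"tip",(.415,-.285),.045,.045,.065)
    rect(r,None,"grip",(.414,.3),.03,.045,.07)
E
```

```text
t: 33.9
eef_pos: [0.5729, 0.0164, 0.0563]
tcp_rot: [[-0.997, -0.077, -0.001], [-0.077, 0.997, -0.0], [0.001, -0.0, -1.0]]
ft_force: [-0.2, 0.2, -0.1]
finger_gap: 0.0512
grasp_force: 0.0
t: 34.4
eef_pos: [0.5741, 0.0166, 0.158]
tcp_rot: [[-0.997, -0.078, 0.003], [-0.078, 0.997, 0.0], [-0.003, -0.0, -1.0]]
ft_force: [-0.8, 0.3, -1.1]
finger_gap: 0.0513
grasp_force: 0.0
handle 949 z 85.1 [574.   16.3] [25.7 15.5] 4.6 circ [574.2  16.6] 14.2
bay0 2833 z 45.5 [631.   50.8] [47.  60.2] 82.4 circ [631.8  56.6] 30.3
bay1 2864 z 45.5 [636.   -8.4] [59.6 47.1] 15.2 circ [637.8 -14. ] 30.4
bay2 3546 z 45.5 [641.8 -87.8] [52.4 59.7] 54.7 circ [643.9 -85.2] 30.4
scene handle 75 z 84.5 [577.9  14.6] [26.1 17.1] 5.4 circ [578.3  13.7] 13.9
timer 174 z 28.3 [ 434.6 -409.6] [43.8 29.1] 7.0 circ [ 434.3 -409.5] 25.2
tip 491 z 53.8 [ 414.5 -287.6] [60.1 54.7] 4.6 circ [ 416.4 -287.5] 36.8
grip 60 z 51.9 [415.9 296.9] [28.6 20.5] 2.2 circ [415.4 296. ] 15.4
side handle 50 z 82.9 [575.  17.] [21.2 19.7] 6.6 circ [574.6  18.2] 13.3
timer 68 z 24.7 [ 432.2 -407.8] [43.3 30.7] 8.2 circ [ 432.6 -407. ] 23.3
tip 193 z 51.3 [ 412.7 -283.6] [53.6 60. ] 1.5 circ [ 413.  -285.5] 35.6
grip 88 z 52.3 [412.7 301.2] [20.3 27.2] 80.1 circ [412.9 300.7] 15.0
```

The carrier is seated at imaging: the handle travelled 120 mm. The timer on the mat has been knocked aside, so I'll measure it.

```bash
python3 - <<'E'
from look import *
for n in ("scene","side"):
    r=read_camera(n);rect(r,None,n+" timer",(.44,-.42),.075,.021,.04)
    if n=="scene": crop(r,"pics/s7.png",110,210,250,315)
E
```

```text
scene timer 458 z 28.1 [ 435.8 -425. ] [45.4 59.8] 2.5 circ [ 438.3 -424.5] 34.3
pics/s7.png scale 5.714285714285714
side timer 119 z 25.5 [ 432. -421.] [42.  69.1] 1.9 circ [ 436.  -421.5] 36.3
```

View pics/s7.png

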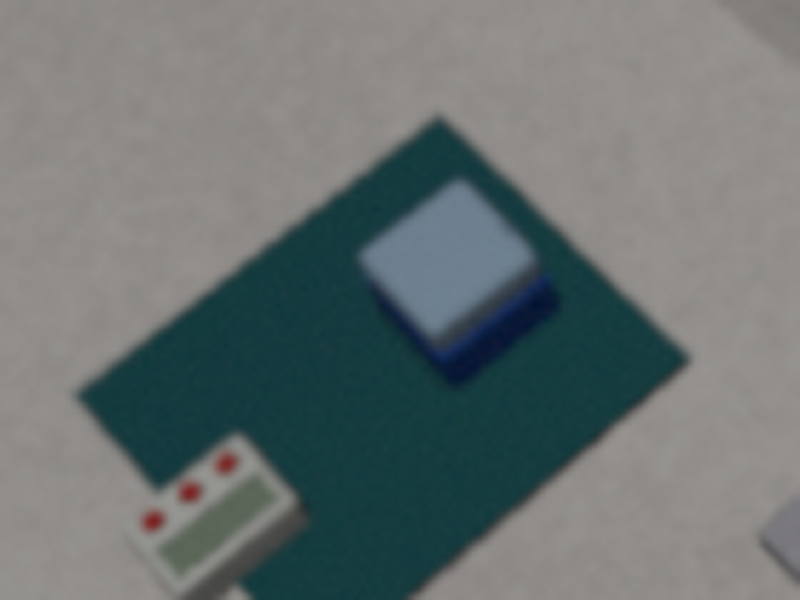

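The timer overhangs the mat edge at about (0.434,-0.423); in the crop it is at (215,515). I'll put it right now.

```bash

python3 -m pendant '[{"x":-0.14,"y":-0.44,"z":0.05,"wx":0,"wy":0,"wz":0},{"x":-0.28,"y":-0.88,"z":0.1,"wx":0,"wy":0,"wz":0},{"x":-0.28,"y":-0.88,"z":0.1,"wx":0,"wy":0,"wz":-0.02}]' 1 40 >/dev/null
python3 -m pendant '[{"x":-0.14,"y":-0.44,"z":0,"wx":0,"wy":0,"wz":0},{"x":-0.28,"y":-0.88,"z":0,"wx":0,"wy":0,"wz":0},{"x":-0.28,"y":-0.88,"z":0,"wx":0,"wy":0,"wz":0}]' >/dev/null
python3 -m pendant '[{"x":-0.14,"y":-0.44,"z":0,"wx":0,"wy":0,"wz":0},{"x":-0.28,"y":-0.88,"z":0,"wx":0,"wy":0,"wz":0},{"x":-0.28,"y":-0.88,"z":0,"wx":0,"wy":0,"wz":0}]' >/dev/null
python3 -m pendant '[{"x":-0.14,"y":-0.44,"z":0,"wx":0,"wy":0,"wz":0},{"x":-0.28,"y":-0.88,"z":0,"wx":0,"wy":0,"wz":0},{"x":-0.28,"y":-0.88,"z":0,"wx":0,"wy":0,"wz":0}]' >/dev/null
python3 -m pendant '[{"x":-0.14,"y":-0.44,"z":0,"wx":0,"wy":0,"wz":0},{"x":-0.28,"y":-0.88,"z":0,"wx":0,"wy":0,"wz":0},{"x":-0.28,"y":-0.88,"z":0,"wx":0,"wy":0,"wz":0},{"x":-0.28,"y":-0.88,"z":0,"wx":0,"wy":0,"wz":0},{"x":-0.28,"y":-0.88,"z":0,"wx":0,"wy":0,"wz":0}]'
python3 - <<'E'
from look import *
s=sense();r=read_camera("wrist")
rect(r,s,"timer",(.437,-.423),.06,.021,.04);rect(r,s,"tip",(.414,-.286),.045,.045,.065)
E
```

```text
t: 36.35
eef_pos: [0.4338, -0.4217, 0.1662]
tcp_rot: [[-0.999, -0.048, -0.001], [-0.048, 0.999, 0.002], [0.001, 0.002, -1.0]]
ft_force: [0.5, -0.3, -1.0]
finger_gap: 0.0854
grasp_force: 0.0
timer 3500 z 27.4 [ 432.6 -425.5] [44.2 60. ] 3.7 circ [ 432.5 -425.5] 35.6
tip 5357 z 53.1 [ 412.2 -288.7] [56.3 56.1] 2.9 circ [ 412.  -288.2] 38.0
```

```bash

python3 -m pendant '[{"x":-0.01,"y":-0.04,"z":-0.4,"wx":0,"wy":0,"wz":0.01},{"x":-0.01,"y":-0.04,"z":-0.7,"wx":0,"wy":0,"wz":0.01},{"x":-0.01,"y":-0.04,"z":-1,"wx":0,"wy":0,"wz":0.01},{"x":-0.01,"y":-0.04,"z":-1,"wx":0,"wy":0,"wz":0.01}]' >/dev/null
python3 -m pendant '[{"x":0,"y":0,"z":-0.2,"wx":0,"wy":0,"wz":0},{"x":0,"y":0,"z":-0.46,"wx":0,"wy":0,"wz":0},{"x":0,"y":0,"z":-0.46,"wx":0,"wy":0,"wz":0},{"x":0,"y":0,"z":-0.46,"wx":0,"wy":0,"wz":0}]' 
python3 -m pendant '[{"x":0,"y":0,"z":0,"wx":0,"wy":0,"wz":0},{"x":0,"y":0,"z":0,"wx":0,"wy":0,"wz":0},{"x":0,"y":0,"z":0,"wx":0,"wy":0,"wz":0},{"x":0,"y":0,"z":0,"wx":0,"wy":0,"wz":0},{"x":0,"y":0,"z":0,"wx":0,"wy":0,"wz":0}]' 0.55 40
python3 -m pendant '[{"x":0,"y":0,"z":0.1,"wx":0,"wy":0,"wz":0},{"x":0,"y":0,"z":0.2,"wx":0,"wy":0,"wz":0},{"x":-0.1,"y":0.2,"z":0.3,"wx":0,"wy":0,"wz":0},{"x":-0.18,"y":0.41,"z":0.3,"wx":0,"wy":0,"wz":0},{"x":-0.18,"y":0.41,"z":0.3,"wx":0,"wy":0,"wz":0}]'
python3 -m pendant '[{"x":0,"y":0,"z":0,"wx":0,"wy":0,"wz":0},{"x":0,"y":0,"z":0,"wx":0,"wy":0,"wz":0}]'
```

```text
t: 37.2
eef_pos: [0.433, -0.4271, 0.0221]
tcp_rot: [[-0.998, -0.063, 0.0], [-0.063, 0.998, -0.0], [-0.0, -0.0, -1.0]]
ft_force: [-0.1, -0.6, -0.2]
finger_gap: 0.0853
grasp_force: 0.0
t: 37.7
eef_pos: [0.4336, -0.4284, 0.0232]
tcp_rot: [[-0.998, -0.062, 0.003], [-0.062, 0.998, -0.002], [-0.003, -0.003, -1.0]]
ft_force: [-0.5, 1.0, 6.5]
finger_gap: 0.0588
grasp_force: 43.6
t: 38.2
eef_pos: [0.4131, -0.3842, 0.0517]
tcp_rot: [[-0.998, -0.063, -0.001], [-0.063, 0.998, 0.002], [0.001, 0.002, -1.0]]
ft_force: [0.7, -0.3, 0.1]
finger_gap: 0.0587
grasp_force: 43.2
t: 38.4
eef_pos: [0.415, -0.3874, 0.0515]
tcp_rot: [[-0.998, -0.062, 0.001], [-0.062, 0.998, -0.001], [-0.001, -0.001, -1.0]]
ft_force: [-0.2, -0.3, -1.0]
finger_gap: 0.0585
grasp_force: 43.2
```

```bash

python3 -m pendant '[{"x":0,"y":0,"z":-0.1,"wx":0,"wy":0,"wz":0},{"x":0,"y":0,"z":-0.2,"wx":0,"wy":0,"wz":0},{"x":0,"y":0,"z":-0.28,"wx":0,"wy":0,"wz":0},{"x":0,"y":0,"z":-0.28,"wx":0,"wy":0,"wz":0},{"x":0,"y":0,"z":-0.28,"wx":0,"wy":0,"wz":0}]'
python3 -m pendant '[{"x":0,"y":0,"z":0,"wx":0,"wy":0,"wz":0},{"x":0,"y":0,"z":0,"wx":0,"wy":0,"wz":0},{"x":0,"y":0,"z":0,"wx":0,"wy":0,"wz":0},{"x":0,"y":0,"z":0,"wx":0,"wy":0,"wz":0}]' 1
python3 -m pendant '[{"x":0,"y":0,"z":0.2,"wx":0,"wy":0,"wz":0},{"x":0,"y":0,"z":0.6,"wx":0,"wy":0,"wz":0},{"x":0,"y":0,"z":1,"wx":0,"wy":0,"wz":0},{"x":0,"y":0,"z":1,"wx":0,"wy":0,"wz":0}]' >/dev/null
python3 -m pendant '[{"x":0,"y":0.4,"z":0.2,"wx":0,"wy":0,"wz":0},{"x":0,"y":0.8,"z":0.5,"wx":0,"wy":0,"wz":-0.05},{"x":0,"y":1,"z":0.5,"wx":0,"wy":0,"wz":-0.1}]'
python3 - <<'E'
from look import *
for n in ("scene","side"):
    r=read_camera(n);rect(r,None,n+" timer",(.415,-.387),.055,.021,.04);rect(r,None,"tip",(.413,-.287),.045,.045,.065)
E
python3 -m pendant '[{"x":0,"y":0.4,"z":0,"wx":0,"wy":0,"wz":0},{"x":0,"y":0.8,"z":0,"wx":0,"wy":0,"wz":0},{"x":0,"y":1,"z":0,"wx":0,"wy":0,"wz":0}]' >/dev/null
python3 -m pendant '[{"x":0,"y":0.4,"z":0,"wx":0,"wy":0,"wz":0},{"x":0,"y":0.8,"z":0,"wx":0,"wy":0,"wz":0},{"x":0,"y":1,"z":0,"wx":0,"wy":0,"wz":0}]' >/dev/null
python3 -m pendant '[{"x":0,"y":0.4,"z":0,"wx":0,"wy":0,"wz":0},{"x":0,"y":0.8,"z":0,"wx":0,"wy":0,"wz":0},{"x":0,"y":1,"z":0,"wx":0,"wy":0,"wz":0}]' >/dev/null
python3 -m pendant '[{"x":0,"y":0.4,"z":0,"wx":0,"wy":0,"wz":0},{"x":0,"y":0.8,"z":0,"wx":0,"wy":0,"wz":0},{"x":0,"y":1,"z":0,"wx":0,"wy":0,"wz":0}]' >/dev/null
python3 -m pendant '[{"x":0,"y":0.4,"z":0,"wx":0,"wy":0,"wz":0},{"x":0,"y":0.8,"z":0,"wx":0,"wy":0,"wz":0},{"x":0,"y":1,"z":0,"wx":0,"wy":0,"wz":0}]' >/dev/null
python3 -m pendant '[{"x":0,"y":0.4,"z":0.2,"wx":0,"wy":0,"wz":0},{"x":0,"y":0.8,"z":0.4,"wx":0,"wy":0,"wz":0},{"x":0,"y":0.9,"z":0.5,"wx":0,"wy":0,"wz":0},{"x":0,"y":0.9,"z":0.5,"wx":0,"wy":0,"wz":0},{"x":0,"y":0.9,"z":0.5,"wx":0,"wy":0,"wz":0}]'
python3 - <<'E'
from look import *
s=sense();r=read_camera("wrist");cv2.imwrite("pics/w8.png",r["pixels"])
rect(r,s,"grip",(.414,.299),.03,.045,.07);rect(r,s,"base",(.42,.338),.1,.009,.02)
P=cloud(r,s);px=r["pixels"].astype(int);o=(px[...,2]>px[...,0]*2)&(px[...,2]>120)&(np.hypot(P[...,0]-.388,P[...,1]-.36)<.025)
if o.sum()>10: print("mark",o.sum(),cv2.minAreaRect((P[o][:,:2]*1000).astype(np.float32)),np.median(P[o][:,2]))
E
```

```text
t: 38.9
eef_pos: [0.4139, -0.3862, 0.0224]
tcp_rot: [[-0.998, -0.062, -0.001], [-0.062, 0.998, 0.001], [0.001, 0.001, -1.0]]
ft_force: [-1.2, 1.3, 4.5]
finger_gap: 0.0585
grasp_force: 45.8
t: 39.3
eef_pos: [0.4142, -0.3864, 0.0225]
tcp_rot: [[-0.998, -0.062, -0.0], [-0.062, 0.998, 0.0], [0.0, 0.0, -1.0]]
ft_force: [0.8, -0.3, -0.2]
finger_gap: 0.0853
grasp_force: 0.0
t: 40.0
eef_pos: [0.4157, -0.2853, 0.176]
tcp_rot: [[-0.995, 0.097, 0.005], [0.097, 0.995, -0.002], [-0.005, -0.002, -1.0]]
ft_force: [1.2, -1.3, -0.1]
finger_gap: 0.0853
grasp_force: 0.0
scene timer 429 z 27.4 [ 417.2 -385.6] [47.2 58.8] 4.1 circ [ 415.6 -386. ] 35.4
tip 487 z 53.6 [ 414.7 -287.9] [58.3 54.8] 4.6 circ [ 415.2 -287.2] 37.5
side timer 127 z 25.3 [ 413.4 -383.3] [42.5 67. ] 5.5 circ [ 411.9 -383.6] 35.2
tip 188 z 51.2 [ 412.4 -284.6] [54.  57.2] 1.7 circ [ 412.2 -285.4] 37.9
t: 42.1
eef_pos: [0.4144, 0.3027, 0.2215]
tcp_rot: [[-0.996, 0.095, -0.001], [0.095, 0.996, -0.002], [0.001, -0.002, -1.0]]
ft_force: [-0.9, -0.9, -0.5]
finger_gap: 0.0854
grasp_force: 0.0
grip 607 z 53.3 [411.5 300.1] [19.  27.5] 84.2 circ [411.7 300. ] 15.2
base 5558 z 13.3 [405.9 340.1] [170.  59.] 84.8 circ [414.7 339.3] 86.5
mark 51 ((386.7935791015625, 359.7415771484375), (4.211724281311035, 13.361952781677246), 81.43952178955078) 0.009387525131776098
```

View pics/w8.png

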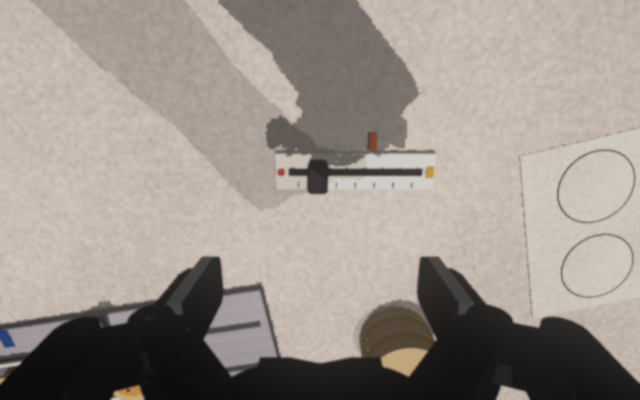

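The timer is back on the mat. The wrist view shows the dimmer grip at (317,177), red dot (281,172), yellow bar (430,172) and orange mark (372,141). The grip starts about 20 mm from off. I'll refine the mark.

```bash
python3 - <<'E'
from look import *
def f(r,s,n):
    P=cloud(r,s);px=r["pixels"].astype(int)
    near=np.hypot(P[...,0]-.388,P[...,1]-.36)<.03
    u=np.array([.0915,.9958])
    for k in (1.5,2.0,2.5):
        o=near&(px[...,2]>k*px[...,0])&(px[...,2]>60)
        if o.sum()>6:
            v,w=np.nonzero(o);z=P[o][:,2]
            q=atz(r,np.c_[w,v],.009,s)[:,:2]
            t=q@u;print(n,k,o.sum(),"z",np.round(np.percentile(z,[10,50,90])*1e3,1),"along",np.round(np.array([t.min(),t.mean(),t.max()])*1e3,1),q.mean(0)*1e3)
    q=P[(np.hypot(P[...,0]-.413,P[...,1]-.3)<.025)&(P[...,2]>.047)&(P[...,2]<.06)][:,:2];t=q@u;print("grip",[t.min()*1e3,t.max()*1e3,(t.min()+t.max())*500])
s=sense();f(read_camera("wrist"),s,"w");f(read_camera("scene"),None,"sc");f(read_camera("side"),None,"si")
E
```

```text
w 1.5 148 z [ 8.   9.2 10.1] along [389.  393.1 397.4] [386.3 359.3]
w 2.0 106 z [ 8.5  9.3 10.3] along [390.  393.2 396.6] [386.2 359.4]
w 2.5 72 z [ 8.4  9.4 10.1] along [390.5 393.3 395.7] [386.4 359.4]
grip [np.float64(326.1884286512625), np.float64(346.1521121587528), np.float64(336.1702704050076)]
sc 1.5 11 z [ 0.   9.3 11.1] along [386.4 392.4 397.1] [388.6 358.3]
grip [np.float64(324.2701827801522), np.float64(344.8516403874021), np.float64(334.5609115837771)]
si 1.5 35 z [ 1.1  8.2 11. ] along [389.8 395.7 401.3] [388.2 361.7]
si 2.0 28 z [ 2.8  8.6 10.8] along [391.3 395.8 400.3] [388.1 361.8]
si 2.5 25 z [ 3.8  8.6 11. ] along [391.4 395.7 400.3] [387.2 361.8]
grip [np.float64(327.84416507881696), np.float64(347.1235654574951), np.float64(337.48386526815597)]
```

```bash

python3 -m pendant '[{"x":-0.03,"y":-0.02,"z":-0.3,"wx":0,"wy":0,"wz":0},{"x":-0.03,"y":-0.02,"z":-0.7,"wx":0,"wy":0,"wz":0},{"x":-0.03,"y":-0.02,"z":-1,"wx":0,"wy":0,"wz":0},{"x":-0.03,"y":-0.02,"z":-1,"wx":0,"wy":0,"wz":0}]' 0.7 20 >/dev/null
python3 -m pendant '[{"x":0,"y":0,"z":-0.3,"wx":0,"wy":0,"wz":0},{"x":0,"y":0,"z":-0.6,"wx":0,"wy":0,"wz":0},{"x":0,"y":0,"z":-0.85,"wx":0,"wy":0,"wz":0},{"x":0,"y":0,"z":-0.85,"wx":0,"wy":0,"wz":0},{"x":0,"y":0,"z":-0.85,"wx":0,"wy":0,"wz":0}]' 
python3 -m pendant '[{"x":0,"y":0,"z":0,"wx":0,"wy":0,"wz":0},{"x":0,"y":0,"z":0,"wx":0,"wy":0,"wz":0}]'
```

```text
t: 43.2
eef_pos: [0.412, 0.3017, 0.0391]
tcp_rot: [[-0.995, 0.095, 0.001], [0.095, 0.995, 0.0], [-0.001, 0.001, -1.0]]
ft_force: [0.2, 0.4, -0.4]
finger_gap: 0.0598
grasp_force: 0.0
t: 43.4
eef_pos: [0.4127, 0.3024, 0.0398]
tcp_rot: [[-0.995, 0.095, 0.003], [0.095, 0.995, 0.002], [-0.003, 0.002, -1.0]]
ft_force: [0.1, 1.2, 0.5]
finger_gap: 0.0596
grasp_force: 0.0
```

```bash

python3 -m pendant '[{"x":-0.005,"y":-0.02,"z":-0.04,"wx":0,"wy":0,"wz":0},{"x":-0.005,"y":-0.02,"z":-0.04,"wx":0,"wy":0,"wz":0}]' >/dev/null
python3 -m pendant '[{"x":0,"y":0,"z":0,"wx":0,"wy":0,"wz":0},{"x":0,"y":0,"z":0,"wx":0,"wy":0,"wz":0},{"x":0,"y":0,"z":0,"wx":0,"wy":0,"wz":0},{"x":0,"y":0,"z":0,"wx":0,"wy":0,"wz":0},{"x":0,"y":0,"z":0,"wx":0,"wy":0,"wz":0}]' 0.1 30
python3 -m pendant '[{"x":0,"y":0,"z":0,"wx":0,"wy":0,"wz":0},{"x":0,"y":0,"z":0,"wx":0,"wy":0,"wz":0}]'
```

```text
t: 44.1
eef_pos: [0.4108, 0.2997, 0.034]
tcp_rot: [[-0.995, 0.095, 0.0], [0.095, 0.995, 0.0], [-0.0, 0.0, -1.0]]
ft_force: [-1.9, -0.5, 1.7]
finger_gap: 0.0197
grasp_force: 32.6
t: 44.3
eef_pos: [0.4108, 0.2996, 0.0339]
tcp_rot: [[-0.995, 0.095, 0.0], [0.095, 0.995, 0.0], [-0.0, 0.0, -1.0]]
ft_force: [-1.0, 0.8, 1.8]
finger_gap: 0.0196
grasp_force: 32.7
```

```bash

python3 -m pendant '[{"x":0.01,"y":-0.0,"z":0,"wx":0,"wy":0,"wz":0},{"x":0.014,"y":0.15,"z":0,"wx":0,"wy":0,"wz":0},{"x":0.028,"y":0.3,"z":0,"wx":0,"wy":0,"wz":0},{"x":0.04,"y":0.45,"z":0,"wx":0,"wy":0,"wz":0},{"x":0.05,"y":0.57,"z":0,"wx":0,"wy":0,"wz":0}]'
python3 -m pendant '[{"x":0,"y":0,"z":0,"wx":0,"wy":0,"wz":0},{"x":0,"y":0,"z":0,"wx":0,"wy":0,"wz":0},{"x":0,"y":0,"z":0,"wx":0,"wy":0,"wz":0}]'
python3 - <<'E'
from look import *
s=sense();r=read_camera("wrist");crop(r,"pics/w9.png",210,70,450,250)
print(s["eef_pos"][:2]@[.0915,.9958])
P=cloud(r,s);px=r["pixels"].astype(int);o=(np.hypot(P[...,0]-.387,P[...,1]-.36)<.03)&(px[...,2]>2*px[...,0])&(px[...,2]>60)
if o.sum()>5:
    v,w=np.nonzero(o);q=atz(r,np.c_[w,v],.009,s);print(o.sum(),q.mean(0),q[:,:2].mean(0)@[.0915,.9958],w.mean(),v.mean())
E
```

```text
t: 44.8
eef_pos: [0.4164, 0.3581, 0.034]
tcp_rot: [[-0.996, 0.094, 0.001], [0.094, 0.996, 0.0], [-0.001, 0.0, -1.0]]
ft_force: [-0.0, -2.3, 3.4]
finger_gap: 0.0194
grasp_force: 32.9
t: 45.1
eef_pos: [0.4163, 0.357, 0.0339]
tcp_rot: [[-0.995, 0.095, 0.001], [0.095, 0.995, 0.001], [-0.001, 0.001, -1.0]]
ft_force: [2.0, 1.7, 1.8]
finger_gap: 0.0197
grasp_force: 32.6
pics/w9.png scale 3.3333333333333335
0.3936236896639789
515 [0.4 0.4 0. ] 0.3936423217917245 319.7650485436893 189.64660194174758
```

View pics/w9.png

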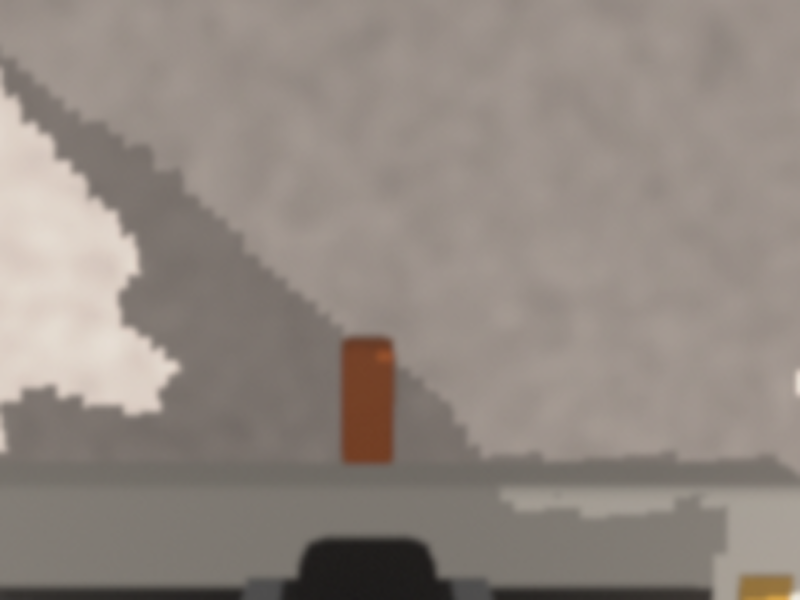

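The mark (column 319.8) and the grip (column 320.4) line up. I'll hold for 2.5 s, then slide back.

```bash

python3 -m pendant '[{"x":0,"y":0,"z":0,"wx":0,"wy":0,"wz":0},{"x":0,"y":0,"z":0,"wx":0,"wy":0,"wz":0},{"x":0,"y":0,"z":0,"wx":0,"wy":0,"wz":0},{"x":0,"y":0,"z":0,"wx":0,"wy":0,"wz":0},{"x":0,"y":0,"z":0,"wx":0,"wy":0,"wz":0}]' >/dev/null
python3 -m pendant '[{"x":0,"y":0,"z":0,"wx":0,"wy":0,"wz":0},{"x":0,"y":0,"z":0,"wx":0,"wy":0,"wz":0},{"x":0,"y":0,"z":0,"wx":0,"wy":0,"wz":0},{"x":0,"y":0,"z":0,"wx":0,"wy":0,"wz":0},{"x":0,"y":0,"z":0,"wx":0,"wy":0,"wz":0}]' >/dev/null
python3 -m pendant '[{"x":0,"y":0,"z":0,"wx":0,"wy":0,"wz":0},{"x":0,"y":0,"z":0,"wx":0,"wy":0,"wz":0},{"x":0,"y":0,"z":0,"wx":0,"wy":0,"wz":0},{"x":0,"y":0,"z":0,"wx":0,"wy":0,"wz":0},{"x":0,"y":0,"z":0,"wx":0,"wy":0,"wz":0}]' >/dev/null
python3 -m pendant '[{"x":0,"y":0,"z":0,"wx":0,"wy":0,"wz":0},{"x":0,"y":0,"z":0,"wx":0,"wy":0,"wz":0},{"x":0,"y":0,"z":0,"wx":0,"wy":0,"wz":0},{"x":0,"y":0,"z":0,"wx":0,"wy":0,"wz":0},{"x":0,"y":0,"z":0,"wx":0,"wy":0,"wz":0}]' >/dev/null
python3 -m pendant '[{"x":0,"y":0,"z":0,"wx":0,"wy":0,"wz":0},{"x":0,"y":0,"z":0,"wx":0,"wy":0,"wz":0},{"x":0,"y":0,"z":0,"wx":0,"wy":0,"wz":0},{"x":0,"y":0,"z":0,"wx":0,"wy":0,"wz":0},{"x":0,"y":0,"z":0,"wx":0,"wy":0,"wz":0}]'
python3 -m pendant '[{"x":-0.014,"y":-0.15,"z":0,"wx":0,"wy":0,"wz":0},{"x":-0.028,"y":-0.3,"z":0,"wx":0,"wy":0,"wz":0},{"x":-0.042,"y":-0.45,"z":0,"wx":0,"wy":0,"wz":0},{"x":-0.056,"y":-0.6,"z":0,"wx":0,"wy":0,"wz":0},{"x":-0.07,"y":-0.75,"z":0,"wx":0,"wy":0,"wz":0}]'
python3 -m pendant '[{"x":0,"y":-0.01,"z":0,"wx":0,"wy":0,"wz":0},{"x":0,"y":-0.02,"z":0,"wx":0,"wy":0,"wz":0},{"x":0,"y":-0.03,"z":0,"wx":0,"wy":0,"wz":0}]'
python3 -m pendant '[{"x":0,"y":-0.01,"z":0,"wx":0,"wy":0,"wz":0},{"x":0,"y":-0.01,"z":0,"wx":0,"wy":0,"wz":0},{"x":0,"y":-0.01,"z":0,"wx":0,"wy":0,"wz":0}]'
```

```text
t: 47.65
eef_pos: [0.4162, 0.3564, 0.034]
tcp_rot: [[-0.995, 0.095, 0.001], [0.095, 0.995, -0.0], [-0.001, -0.0, -1.0]]
ft_force: [4.6, -0.7, 2.1]
finger_gap: 0.0197
grasp_force: 32.7
t: 48.15
eef_pos: [0.409, 0.2814, 0.0339]
tcp_rot: [[-0.996, 0.094, 0.001], [0.094, 0.996, 0.001], [-0.0, 0.001, -1.0]]
ft_force: [4.6, 1.2, 1.3]
finger_gap: 0.0197
grasp_force: 32.5
t: 48.45
eef_pos: [0.4089, 0.2798, 0.034]
tcp_rot: [[-0.996, 0.094, -0.0], [0.094, 0.996, 0.004], [0.001, 0.004, -1.0]]
ft_force: [3.8, 6.3, -1.9]
finger_gap: 0.0197
grasp_force: 32.4
t: 48.75
eef_pos: [0.4089, 0.2798, 0.034]
tcp_rot: [[-0.996, 0.094, -0.0], [0.094, 0.996, 0.005], [0.001, 0.005, -1.0]]
ft_force: [3.9, 6.8, -1.6]
finger_gap: 0.0195
grasp_force: 32.4
```

```bash

python3 -m pendant '[{"x":0,"y":0,"z":0,"wx":0,"wy":0,"wz":0},{"x":0,"y":0,"z":0,"wx":0,"wy":0,"wz":0},{"x":0,"y":0,"z":0,"wx":0,"wy":0,"wz":0},{"x":0,"y":0,"z":0,"wx":0,"wy":0,"wz":0}]' 0.6
python3 -m pendant '[{"x":0,"y":0,"z":0.2,"wx":0,"wy":0,"wz":0},{"x":0,"y":0,"z":0.6,"wx":0,"wy":0,"wz":0},{"x":0,"y":0,"z":1,"wx":0,"wy":0,"wz":0},{"x":0,"y":0,"z":1,"wx":0,"wy":0,"wz":0}]' >/dev/null
python3 -m pendant '[{"x":0.1,"y":-0.1,"z":0.2,"wx":0,"wy":0,"wz":0},{"x":0.1,"y":-0.1,"z":0.3,"wx":0,"wy":0,"wz":0},{"x":0.1,"y":-0.1,"z":0.3,"wx":0,"wy":0,"wz":0},{"x":0.1,"y":-0.1,"z":0.3,"wx":0,"wy":0,"wz":0}]'
python3 - <<'E'
from look import *
u=np.array([.0915,.9958])
def f(r,s,n):
    P=cloud(r,s);q=P[(np.hypot(P[...,0]-.411,P[...,1]-.28)<.025)&(P[...,2]>.045)&(P[...,2]<.06)][:,:2];t=q@u;print(n,"grip",[t.min()*1e3,t.max()*1e3,(t.min()+t.max())*500])
s=sense();r=read_camera("wrist");f(r,s,"w");
for n in("scene","side"): f(read_camera(n),None,n)
r=read_camera("scene");rect(r,None,"handle",(.577,.0145),.03,.074,.1);rect(r,None,n+" timer",(.415,-.387),.055,.021,.04);rect(r,None,"tip",(.413,-.287),.045,.045,.065)
E
```

```text
t: 49.15
eef_pos: [0.4078, 0.2769, 0.0334]
tcp_rot: [[-0.995, 0.095, -0.002], [0.095, 0.995, -0.001], [0.002, -0.001, -1.0]]
ft_force: [-0.1, 0.5, -0.2]
finger_gap: 0.0512
grasp_force: 0.0
t: 49.95
eef_pos: [0.4183, 0.2675, 0.1631]
tcp_rot: [[-0.995, 0.095, -0.001], [0.095, 0.995, -0.0], [0.001, -0.0, -1.0]]
ft_force: [0.8, -0.8, -0.2]
finger_gap: 0.0516
grasp_force: 0.0
w grip [np.float64(306.2820835034409), np.float64(325.75377120898514), np.float64(316.017927356213)]
scene grip [np.float64(303.122699872625), np.float64(324.24051983178214), np.float64(313.68160985220356)]
side grip [np.float64(307.2612673319079), np.float64(327.7927924000225), np.float64(317.52702986596523)]
handle 75 z 84.3 [577.6  14.5] [26.1 16.2] 3.5 circ [577.4  14.7] 14.2
side timer 427 z 27.4 [ 416.6 -385.6] [45.9 59.2] 4.4 circ [ 415.2 -385.7] 35.7
tip 487 z 53.6 [ 415.5 -287.8] [57.1 55. ] 4.6 circ [ 415.8 -287.3] 37.7
```

The dimmer is hard against its off stop. Now back to the carrier handle.

```bash

python3 -m pendant '[{"x":0.26,"y":-0.42,"z":0,"wx":0,"wy":0,"wz":0.02},{"x":0.52,"y":-0.84,"z":0,"wx":0,"wy":0,"wz":0.037},{"x":0.52,"y":-0.84,"z":0,"wx":0,"wy":0,"wz":0.037}]' >/dev/null
python3 -m pendant '[{"x":0.26,"y":-0.42,"z":0,"wx":0,"wy":0,"wz":0.02},{"x":0.52,"y":-0.84,"z":0,"wx":0,"wy":0,"wz":0.037},{"x":0.52,"y":-0.84,"z":0,"wx":0,"wy":0,"wz":0.037}]' >/dev/null
python3 -m pendant '[{"x":0.26,"y":-0.42,"z":0,"wx":0,"wy":0,"wz":0.02},{"x":0.52,"y":-0.84,"z":0,"wx":0,"wy":0,"wz":0.037},{"x":0.52,"y":-0.84,"z":0,"wx":0,"wy":0,"wz":0.037},{"x":0.52,"y":-0.84,"z":0,"wx":0,"wy":0,"wz":0.037}]'
python3 - <<'E'
from look import *
s=sense();r=read_camera("wrist")
rect(r,s,"handle",(.574,.017),.03,.075,.1)
for n,c in (("bay0",(.633,.057)),("bay1",(.638,-.014)),("bay2",(.643,-.085))): rect(r,s,n,c,.034,.035,.06)
E
```

```text
t: 51.15
eef_pos: [0.5745, 0.0154, 0.1629]
tcp_rot: [[-0.997, -0.077, -0.002], [-0.077, 0.997, 0.001], [0.002, 0.001, -1.0]]
ft_force: [0.5, 0.3, 0.8]
finger_gap: 0.0515
grasp_force: 0.0
handle 920 z 85.1 [574.4  16.5] [26.1 15.7] 4.4 circ [574.3  16.5] 14.3
bay0 2767 z 45.5 [630.3  52.8] [51.3 59.9] 71.8 circ [631.5  56.7] 30.2
bay1 2920 z 45.6 [635.9  -9.5] [59.7 49.3] 18.1 circ [637.4 -14.3] 30.1
bay2 3411 z 45.6 [641.8 -88.6] [51.5 60.3] 61.9 circ [643.8 -85.5] 30.5
```

```bash

python3 -m pendant '[{"x":0,"y":0.01,"z":-0.3,"wx":0,"wy":0,"wz":0},{"x":0,"y":0.01,"z":-0.6,"wx":0,"wy":0,"wz":0},{"x":0,"y":0.01,"z":-0.9,"wx":0,"wy":0,"wz":0},{"x":0,"y":0.01,"z":-1,"wx":0,"wy":0,"wz":0},{"x":0,"y":0.01,"z":-1,"wx":0,"wy":0,"wz":0}]'
python3 -m pendant '[{"x":0,"y":0,"z":-0.06,"wx":0,"wy":0,"wz":0},{"x":0,"y":0,"z":-0.06,"wx":0,"wy":0,"wz":0},{"x":0,"y":0,"z":-0.06,"wx":0,"wy":0,"wz":0}]' 
python3 -m pendant '[{"x":0,"y":0,"z":0,"wx":0,"wy":0,"wz":0},{"x":0,"y":0,"z":0,"wx":0,"wy":0,"wz":0},{"x":0,"y":0,"z":0,"wx":0,"wy":0,"wz":0},{"x":0,"y":0,"z":0,"wx":0,"wy":0,"wz":0},{"x":0,"y":0,"z":0,"wx":0,"wy":0,"wz":0}]' 0.05 30
python3 -m pendant '[{"x":0.005,"y":-0.05,"z":0,"wx":0,"wy":0,"wz":0},{"x":0.01,"y":-0.12,"z":0,"wx":0,"wy":0,"wz":0},{"x":0.015,"y":-0.2,"z":0,"wx":0,"wy":0,"wz":0},{"x":0.02,"y":-0.3,"z":0,"wx":0,"wy":0,"wz":0},{"x":0.03,"y":-0.4,"z":0,"wx":0,"wy":0,"wz":0}]'
python3 -m pendant '[{"x":0.008,"y":-0.1,"z":0,"wx":0,"wy":0,"wz":0},{"x":0.016,"y":-0.2,"z":0,"wx":0,"wy":0,"wz":0},{"x":0.024,"y":-0.3,"z":0,"wx":0,"wy":0,"wz":0},{"x":0.032,"y":-0.4,"z":0,"wx":0,"wy":0,"wz":0},{"x":0.04,"y":-0.5,"z":0,"wx":0,"wy":0,"wz":0}]'
```

```text
t: 51.7
eef_pos: [0.5727, 0.018, 0.0623]
tcp_rot: [[-0.997, -0.081, -0.004], [-0.081, 0.997, 0.0], [0.004, 0.0, -1.0]]
ft_force: [-0.6, 0.7, -0.0]
finger_gap: 0.0512
grasp_force: 0.0
t: 52.0
eef_pos: [0.5757, 0.0167, 0.0591]
tcp_rot: [[-0.997, -0.079, 0.002], [-0.079, 0.997, 0.0], [-0.002, -0.0, -1.0]]
ft_force: [-0.8, 0.1, 0.5]
finger_gap: 0.0511
grasp_force: 0.0
t: 52.5
eef_pos: [0.5751, 0.0166, 0.0584]
tcp_rot: [[-0.997, -0.079, 0.001], [-0.079, 0.997, 0.0], [-0.001, 0.0, -1.0]]
ft_force: [-0.6, 0.9, 3.7]
finger_gap: 0.0155
grasp_force: 31.2
t: 53.0
eef_pos: [0.5784, -0.0243, 0.0584]
tcp_rot: [[-0.997, -0.079, 0.001], [-0.079, 0.997, -0.0], [-0.001, -0.0, -1.0]]
ft_force: [-0.5, 1.2, 5.8]
finger_gap: 0.0158
grasp_force: 31.4
t: 53.5
eef_pos: [0.5825, -0.0748, 0.0584]
tcp_rot: [[-0.997, -0.079, 0.002], [-0.079, 0.997, -0.0], [-0.002, -0.0, -1.0]]
ft_force: [-0.8, 1.2, 5.5]
finger_gap: 0.0155
grasp_force: 31.4
```

```bash

python3 -m pendant '[{"x":0.01,"y":-0.1,"z":0,"wx":0,"wy":0,"wz":0},{"x":0.015,"y":-0.18,"z":0,"wx":0,"wy":0,"wz":0},{"x":0.02,"y":-0.25,"z":0,"wx":0,"wy":0,"wz":0},{"x":0.022,"y":-0.29,"z":0,"wx":0,"wy":0,"wz":0},{"x":0.022,"y":-0.29,"z":0,"wx":0,"wy":0,"wz":0}]'
python3 -m pendant '[{"x":0,"y":0,"z":0,"wx":0,"wy":0,"wz":0},{"x":0,"y":0,"z":0,"wx":0,"wy":0,"wz":0},{"x":0,"y":0,"z":0,"wx":0,"wy":0,"wz":0}]'
python3 -m pendant '[{"x":0,"y":0,"z":0,"wx":0,"wy":0,"wz":0},{"x":0,"y":0,"z":0,"wx":0,"wy":0,"wz":0},{"x":0,"y":0,"z":0,"wx":0,"wy":0,"wz":0},{"x":0,"y":0,"z":0,"wx":0,"wy":0,"wz":0}]' 0.6
python3 -m pendant '[{"x":0,"y":0,"z":0.2,"wx":0,"wy":0,"wz":0},{"x":0,"y":0,"z":0.6,"wx":0,"wy":0,"wz":0},{"x":0,"y":0,"z":1,"wx":0,"wy":0,"wz":0},{"x":0,"y":0,"z":1,"wx":0,"wy":0,"wz":0},{"x":0,"y":0,"z":1,"wx":0,"wy":0,"wz":0}]'
python3 - <<'E'
from look import *
s=sense();r=read_camera("wrist")
rect(r,s,"handle",(.5838,-.103),.03,.075,.1)
for n,c in (("bay0",(.641,-.063)),("bay1",(.647,-.134)),("bay2",(.653,-.205))): rect(r,s,n,c,.034,.035,.06)
r=read_camera("scene");cv2.imwrite("pics/s10.png",r["pixels"])
rect(r,None,"handle",(.587,-.105),.03,.074,.1);rect(r,None,"timer",(.415,-.387),.055,.021,.04);rect(r,None,"tip",(.413,-.287),.045,.045,.065)
rect(r,None,"grip",(.414,.278),.03,.045,.07);rect(r,None,"big",(.641,.375),.07,.066,.08);rect(r,None,"reag",(.634,-.385),.05,.11,.13)
E
```

```text
t: 54.0
eef_pos: [0.5848, -0.1033, 0.0584]
tcp_rot: [[-0.997, -0.079, 0.002], [-0.079, 0.997, 0.001], [-0.002, 0.0, -1.0]]
ft_force: [0.5, 2.5, 6.0]
finger_gap: 0.0156
grasp_force: 31.4
t: 54.3
eef_pos: [0.5848, -0.1033, 0.0584]
tcp_rot: [[-0.997, -0.079, 0.002], [-0.079, 0.997, 0.0], [-0.002, -0.0, -1.0]]
ft_force: [-0.0, 1.9, 5.4]
finger_gap: 0.0155
grasp_force: 31.4
t: 54.7
eef_pos: [0.5835, -0.1028, 0.0573]
tcp_rot: [[-0.997, -0.079, -0.001], [-0.079, 0.997, 0.0], [0.001, 0.0, -1.0]]
ft_force: [0.5, 0.1, 0.1]
finger_gap: 0.0514
grasp_force: 0.0
t: 55.2
eef_pos: [0.5848, -0.1027, 0.1591]
tcp_rot: [[-0.997, -0.079, 0.003], [-0.079, 0.997, -0.001], [-0.003, -0.001, -1.0]]
ft_force: [-0.6, 0.2, -0.4]
finger_gap: 0.051
grasp_force: 0.0
handle 943 z 85.1 [ 583.8 -103.3] [25.6 16. ] 4.9 circ [ 583.8 -103.3] 14.1
bay0 2880 z 45.5 [639.8 -67.8] [49.4 59.3] 77.3 circ [641.1 -62.8] 30.1
bay1 2871 z 45.6 [ 645.5 -128.5] [60.2 48.1] 18.0 circ [ 647.2 -133.8] 30.2
bay2 3598 z 45.6 [ 651.5 -207. ] [54.1 59.5] 52.7 circ [ 653.5 -205. ] 30.6
handle 87 z 84.4 [ 589.3 -102.8] [26.3 16.7] 3.6 circ [ 588.8 -102.8] 14.1
timer 418 z 27.5 [ 416.  -385.8] [46.5 58.6] 2.4 circ [ 416.6 -385.8] 35.9
tip 487 z 53.7 [ 415.2 -287.7] [57.3 54.8] 4.1 circ [ 415.4 -287.8] 38.1
grip 61 z 51.6 [413.1 275.6] [19.5 28.6] 84.5 circ [413.8 275.4] 16.4
big 671 z 71.2 [641.6 374.6] [88.9 89.8] 62.0 circ [641.7 375.4] 47.8
reag 170 z 119.6 [ 633.8 -385.7] [27.2 27.2] 3.6 circ [ 633.4 -385.4] 14.8
```

View pics/s10.png

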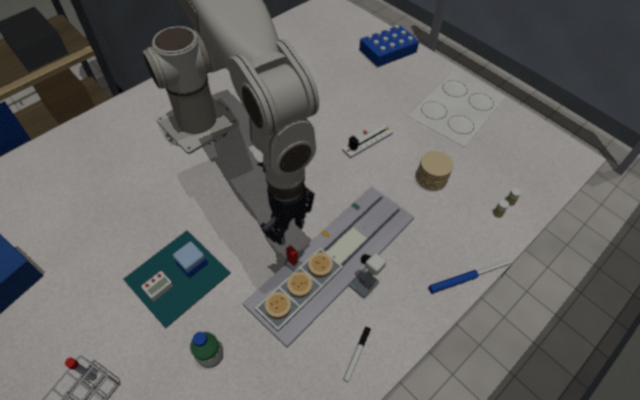

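The final picture shows the carrier at unload with its handle at (292,255) and dishes at (278,305), (299,284) and (320,264). The timer (156,286) and tip box (190,258) are on the mat, the dimmer is at off (353,143), and the bystanders haven't moved. I'll hand it in.

```bash
python3 -c "
from plant import *
print(close_job())"
```

```text
the job is handed in; nothing more can be done
None
```

The job is handed in and my last measurements show it complete: the tip box and timer are on the mat (the timer was knocked partly off and put back), all three dishes lie flat in the carrier, the dimmer went to the orange mark for 2.5 s and back to off, and the carrier sits at the blue unload station.

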